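# Set rinsed bucket grates to drain on the drip stand

### The job

Get the draining stand ready and lean the rinsed bucket grates on it: move the inspection mirror out of the stand into the blue tool tray, slide the foot bar up to the red line, and lock it there with the yellow clutch knob, turning clockwise and stopping as soon as the clutch slips. Only then take every grate from the wash caddy and lean them side by side, flat against the white upstand with their feet on the drip floor against the foot bar. Leave the sprayer, the cup and the wax jar where they are.

Things in the scene. Friction and masses are not known exactly. Their poses are not given: they have to be found in the camera images.
- stand: Fixed draining stand. Origin at worktop level at the foot of the upstand's front face, mid-width; x square into the upstand (away from the robot), y along it, z up. White upstand: face at x = 0, y -210 to 210 mm, top 110 mm above the worktop, 18 mm thick. Drip floor at z = 6 mm reaches to x = -185 mm. Side rail 20 mm high at y = 217 to 227 mm.
- line (a point): Middle of the painted red line on the drip floor, 50 mm in front of the upstand face and parallel to it; axes as the stand's.
- foot_bar (a joint): Sliding foot bar of the stand, m: 0 = farthest from the upstand, grows towards it (stand's x), up to 0.115. Bar 16 mm thick (x), top 24 mm above the floor, y -212 to 212 mm. Its upstand-side face is 150 mm minus this value in front of the upstand: on the red line at 0.100, give or take 6 mm. Loose it slides at about 2 N, by pushing the bar or holding the knob.
- screw (a joint): Turn of the clamp screw under the knob, rad; grows clockwise seen from above (tightening). It starts at 0 to 1.2 bites at about 4.2 and is tight by about 4.7. Running it down takes about 0.06 N m. Its steel collar (radius 25 mm) carries a red mark.
- knob (a joint): Slip of the clutch, rad: turn of the knob relative to the screw, growing clockwise; 0 at the start (red marks of knob and collar in line). The clutch slips at about 0.115 N m, once the screw is tight. A slip of 0.08 shows the bar locked; more than 0.8 in all is over-turned.
- knob_grip (a point): On the axis of the yellow wing knob at gripping height, 77 mm above the worktop; it rides with the bar: 243 mm along -y from the bar's middle, 8 mm in front of its upstand-side face. z up, x along the wing, turning with the knob. Wing 52 mm long, 15 thick, 30 high, its top 14 mm above this point; below are a skirt, the collar and a block 58 x 56 mm.
- caddy: Fixed grey wash caddy, 104 mm (x) by 250 mm (y). Origin on the worktop below its middle. Four slots across it, at y = -90, -30, 30 and 90 mm, each 13 mm wide, between ribs whose tops are 50 mm above the worktop; slot floor 8 mm above the worktop.
- tool_tray: Fixed open blue tray, 115 mm (x) by 255 mm (y), 35 mm high, walls and floor 5 mm. Origin on the worktop below its middle.
- mirror: Inspection mirror lying flat, 0.15 kg: chrome handle 104 mm long, 18 mm thick, thin stem, round head 52 mm across, 12 mm thick. Origin on its underside below the handle's middle (handle axis 9 mm higher); x along the handle to the head, its centre 108 mm away. At the start it lies on the drip floor between bar and upstand. It may be knocked aside.
- grate0: Steel bucket grate, one of up to 4 (some may be absent): flat frame 84 mm wide (y), 170 mm tall (z), 10 mm thick (x), mesh between its bars, alike front and back, about 0.22 kg. Origin at the middle of its foot; z up along it. At the start it stands in a caddy slot. Its top 26 mm is a plain band to grip across the thickness.
- grate0_top (a point): Middle of that grate's top edge, 170 mm from its foot; axes as the grate's.
- grate1: Steel bucket grate, one of up to 4 (some may be absent): flat frame 84 mm wide (y), 170 mm tall (z), 10 mm thick (x), mesh between its bars, alike front and back, about 0.22 kg. Origin at the middle of its foot; z up along it. At the start it stands in a caddy slot. Its top 26 mm is a plain band to grip across the thickness.
- grate1_top (a point): Middle of that grate's top edge, 170 mm from its foot; axes as the grate's.
- grate2: Steel bucket grate, one of up to 4 (some may be absent): flat frame 84 mm wide (y), 170 mm tall (z), 10 mm thick (x), mesh between its bars, alike front and back, about 0.22 kg. Origin at the middle of its foot; z up along it. At the start it stands in a caddy slot. Its top 26 mm is a plain band to grip across the thickness.
- grate2_top (a point): Middle of that grate's top edge, 170 mm from its foot; axes as the grate's.
- grate3: Steel bucket grate, one of up to 4 (some may be absent): flat frame 84 mm wide (y), 170 mm tall (z), 10 mm thick (x), mesh between its bars, alike front and back, about 0.22 kg. Origin at the middle of its foot; z up along it. At the start it stands in a caddy slot. Its top 26 mm is a plain band to grip across the thickness.
- grate3_top (a point): Middle of that grate's top edge, 170 mm from its foot; axes as the grate's.
- sprayer: Yellow trigger sprayer, 74 mm across, 226 mm tall; bystander. Origin under its middle.
- cup: Clear polycarbonate cup, 72 mm across, 100 mm tall; bystander. Origin under its middle.
- wax_jar: Red wax jar with a black cap, 80 mm across, 70 mm tall; bystander. Origin under its middle.

How it is judged:
On the way, in this order (a step that is already met when the one before it is completed fails the run):
1. the foot bar is on the red line (within 6 mm) and locked: the knob's clutch has slipped (value of joint foot_bar between 0.094 and 0.106 m and value of joint knob above 0.08 rad and value of joint screw above 3.8 rad), for 0.2 s.
2. every grate leans against the upstand with its foot blocked by the bar (angle between grate0's own z axis and vertical between 0.21 and 0.5 rad and z of each of grate0, grate1, grate2, grate3 in the frame of stand below 0.014 m and x of grate0 in the frame of line between -0.005 and 0.022 m and x of each of grate0_top, grate1_top, grate2_top, grate3_top in the frame of stand above 0 m and y of grate0 in the frame of stand between -0.21 and 0.21 m and angle between the y axis of each of grate0, grate1, grate2, grate3 and the y axis of stand, either way round below 0.15 rad and linear speed of each of grate0, grate1, grate2, grate3 below 0.03 m/s and angle between grate1's own z axis and vertical between 0.21 and 0.5 rad and x of grate1 in the frame of line between -0.005 and 0.022 m and y of grate1 in the frame of stand between -0.21 and 0.21 m and angle between grate2's own z axis and vertical between 0.21 and 0.5 rad and x of grate2 in the frame of line between -0.005 and 0.022 m and y of grate2 in the frame of stand between -0.21 and 0.21 m and angle between grate3's own z axis and vertical between 0.21 and 0.5 rad and x of grate3 in the frame of line between -0.005 and 0.022 m and y of grate3 in the frame of stand between -0.21 and 0.21 m), for 0.3 s.
At the end, for the whole second after the job is handed in: Every grate at rest: foot on the drip floor, -5 to 22 mm behind the red line, leaning 12 to 29 degrees onto the upstand, parallel to it within 8 degrees. Foot bar within 6 mm of the line, screw tight, clutch slipped 0.08 to 0.8 rad. Mirror at rest in the tool tray (all of step 1 and all of step 2 and z of mirror in the frame of tool_tray between 0 and 0.025 m and x of mirror in the frame of tool_tray between -0.052 and 0.052 m and y of mirror in the frame of tool_tray between -0.122 and 0.122 m and linear speed of mirror below 0.03 m/s and value of joint knob below 0.8 rad); the robot touches nothing.
It fails at once if the knob is turned on past its first slip (more than 0.8 rad of slip) (value of joint knob above 0.8 rad).
It fails at once if a grate is set in the stand before the foot bar is locked (value of joint knob below 0.05 rad and ((x of grate0 in the frame of stand between -0.052 and 0.02 m and y of grate0 in the frame of stand between -0.21 and 0.21 m and z of grate0 in the frame of stand below 0.02 m) or (x of grate1 in the frame of stand between -0.052 and 0.02 m and y of grate1 in the frame of stand between -0.21 and 0.21 m and z of grate1 in the frame of stand below 0.02 m) or (x of grate2 in the frame of stand between -0.052 and 0.02 m and y of grate2 in the frame of stand between -0.21 and 0.21 m and z of grate2 in the frame of stand below 0.02 m) or (x of grate3 in the frame of stand between -0.052 and 0.02 m and y of grate3 in the frame of stand between -0.21 and 0.21 m and z of grate3 in the frame of stand below 0.02 m))).
It fails at once if the sprayer, cup or wax jar is disturbed (moved over 30 mm) (distance of any of sprayer, cup, wax_jar from where it was at the start of the episode above 0.03 m).
Of grate0, grate1, grate2, grate3 only 2 to 4 are there at a start; the rules pass over those that are not, and their reading is None.
At some moment in a run one of mirror may be knocked a few centimetres aside while the robot is not near it.
It also fails if it takes over 210 s, if anything falls off the work surface, if the arm or the gripper's body presses on something with over 40 N, if the wrist force passes 120 N, or if a joint passes its speed limit or range.

### The arm

A 6-joint arm with a two-finger parallel gripper is mounted at the origin on the work surface. World frame = base frame: x ahead of the robot, y to its left, z up, the work surface at z = 0. Lengths are in m, angles in rad, forces in N, time in s.
With the tool pointing down it reaches from about 0.375 to 0.9 m from the base axis. Payload 3.1 kg.
Tool frame: the origin (TCP) lies between the finger pads; the fingertips stand 8 mm ahead of it and the grasp point (between the pads) lies 11 mm behind it; z points along the fingers, y is the line along which they close (so a half turn about z gives the same grasp; the last joint's range is limited). The gripper opens to 85 mm and grips with 20 to 120 N. Pads are 22 mm wide; open, the fingers measure 114 mm over their backs; the gripper's body (76 mm by 85 mm) begins 54 mm behind the grasp point. The pads swing forward as they close: fully open they stand 13 mm farther back than shut.
Start: joints at [-1.419, 0.527, 1.433, -0, 1.181, -0.178], TCP at [0.202, -0.591, 0.239] pointing down, gripper open.
Joint ranges: [-3.08, 3.08], [-0.75, 2.2], [0.22, 2.44], [-1.43, 4.57], [0, 2.65], [-2.85, 2.85]. Speed limits (rad/s): [2.79, 2.79, 3.14, 3.14, 3.14, 3.14].

### API

Orientations are given as a unit quaternion [x, y, z, w].
In Python, from station import readout, cams, sign_off gives the robot as it stands.
- The arm moves only by the tool send_rows, never from a script. Its argument "commands" is text: rows parted by semicolons, each of 5 numbers parted by spaces: the finger opening in mm, from 0 to 85.4, then the shift along the tool's x, y, z each as a share of 0.02 m, from -1 to 1, then the turn about the tool's z as a share of 4 degrees, from -1 to 1. In form: grip dx dy dz spin; .... A call has 1 to 20 rows; each row shifts and turns the commanded pose from where the row before left it, along the tool's axes as they then stand; what a row does not reach is not made up. A row lasts 1/12 s, in which the tool goes at most 41.7 mm and 7.16 degrees, less where a joint would pass 70% of its speed; a pose out of reach is approached as far as the arm can. A call with a number of a shift or a turn outside -1 to 1 is refused whole. A call with a gripper value outside its range is refused whole. The fingers move at their own pace and stop on an object; "grip_force" is the grip in N (left out, the last holds). Time passes only in rows, so rows that do not move let the fingers close. It gives the time, the measured TCP pose, the force, the opening and the grip force at its end, in the units of the state.
- readout.sense(): the state, without advancing time (a new reading comes with each control period).
- cams.snapshot(name): name is "scene" or "top" or "wrist"; returns a dict with "pixels" (384x512x3 uint8, red, green, blue), "intrinsics" (3x3 intrinsics, pixels), "eye" and "rotation" of the camera in the world. Camera axes: x right, y down, z forward; pixel columns grow to the right and rows downward; lengths in m; the calibration is good to about 2 mm. A picture is of the moment at which its call begins. There is no depth.
- sign_off(): hands the job in; it is judged then, once.
The state is a dict: "t": time; "q": joint angles; "qd": joint speeds; "tau": joint torques, N m; "tcp_pos": TCP position; "tool_rot": TCP orientation; "force": force on the tool from outside, world axes, zero at the start; "ft_torque": the same for the moment, N m; "finger_gap": opening from 0.0 (shut) to 1.0 (fully open); "gripper_force": force on a finger pad.
Only numpy, scipy, OpenCV 4.12 (cv2) and the standard library are available. Lean on these libraries where they do the work, as an engineer would, in place of code of your own. Each camera call takes 0.05 s, during which the arm holds its last target. There are 200 camera calls.

## Working session

There is one attempt and no reset: what is moved stays moved. The work goes in short steps, Python scripts to look and compute and a tool call to move; the robot and the scene stay as the last step left them, time stands still between calls to the robot, and variables do not carry over. Pictures are saved under pics/ and viewed, at most 14 in all, crops included, and the job is handed in when it is done.

Besides the shell and the picture viewer there is one more tool, called after "Emit:" as a command line: name --argument value ..., lists and objects as JSON in quotes. send_rows: Moves the arm, as the interface text tells. Its arguments: {"type":"object","properties":{"commands":{"type":"string"},"grip_force":{"type":"number"}},"required":["commands"]}

```bash
ls; mkdir -p pics; cat > h.py <<'E'
import numpy as np, cv2
from station import readout, cams, sign_off
from scipy.spatial.transform import Rotation as R
def snap(n,f=None):
    s=cams.snapshot(n); 
    if f: cv2.imwrite('pics/'+f,cv2.cvtColor(np.asarray(s['pixels']),cv2.COLOR_RGB2BGR))
    return s
def ray(s,u,v,z):
    K=np.array(s['intrinsics']);d=np.array(s['rotation'])@np.linalg.inv(K)@[u,v,1];e=np.array(s['eye'])
    return e+d*(z-e[2])/d[2]
def proj(s,p):
    c=np.array(s['rotation']).T@(np.array(p)-np.array(s['eye']));c=np.array(s['intrinsics'])@c
    return c[:2]/c[2]
def mask(s,lo,hi):
    return cv2.inRange(cv2.cvtColor(np.asarray(s['pixels']),cv2.COLOR_RGB2HSV),np.array(lo),np.array(hi))
E
python3 - <<'E'
from h import *
s=snap('scene','s1.png');t=snap('top','t1.png')
for k in (s,t):print(np.round(k['eye'],3),np.round(k['rotation'],3).tolist(),np.round(k['intrinsics'],1).tolist())
r=readout.sense();print(r['t'],r['tool_rot'],R.from_quat(r['tool_rot']).as_matrix().round(3).tolist())
E
```

```text
pics
[ 0.982 -0.639  0.758] [0.865, 0.267, -0.127, -0.406] [[348.0, 0.0, 251.5], [0.0, 348.0, 190.8], [0.0, 0.0, 1.0]]
[ 0.217 -0.01   1.782] [0.711, -0.697, 0.063, -0.067] [[487.4, 0.0, 257.5], [0.0, 487.4, 190.8], [0.0, 0.0, 1.0]]
0.1 [ 9.86434122e-01  1.64154867e-01  5.52246612e-06 -9.49691773e-04] [[0.946, 0.324, -0.0], [0.324, -0.946, 0.002], [0.0, -0.002, -1.0]]
```

```bash
sed -i "s/return s$/s=dict(s);s['rotation']=R.from_quat(s['rotation']).as_matrix();return s/" h.py; tail -3 h.py >/dev/null
```

```text
(no output)
```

View pics/s1.png

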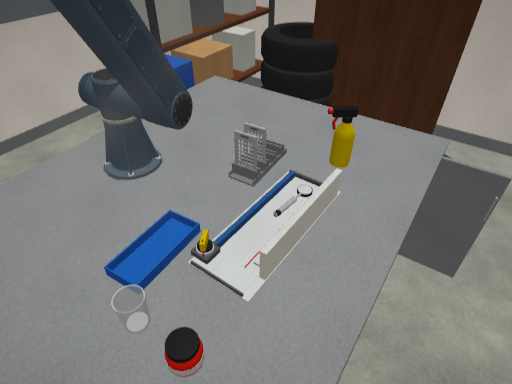

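View pics/t1.png

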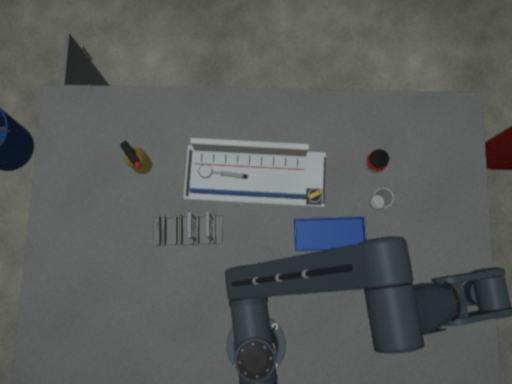

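The scene picture shows the caddy with two grates at (255,145), the stand with the mirror at (293,200), the yellow knob at (206,240), and the tray at (155,250). In the top view the red line is at v≈166, the mirror head at (205,171), the knob at (314,195), the tray at (330,234), and the grates at (191,228) and (210,228).

```bash
python3 - <<'E'
from h import *
im=cv2.imread('pics/t1.png')[130:255,140:380]
cv2.imwrite('pics/t1c.png',cv2.resize(im,None,fx=3.3,fy=3.3,interpolation=cv2.INTER_CUBIC))
t=snap('top')
# red line
def comps(m,lo=8):
    n,l,st,c=cv2.connectedComponentsWithStats(m)
    return [(st[i].tolist(),c[i].round(1).tolist()) for i in range(1,n) if st[i][4]>lo]
red=mask(t,(0,90,80),(8,255,255))|mask(t,(172,90,80),(180,255,255))
print('red',comps(red))
red[:155]=0;red[185:]=0;red[:,:185]=0;red[:,325:]=0
p=np.argwhere(red)[:,::-1]
w=np.array([ray(t,u,v,.006) for u,v in p])
d=cv2.fitLine(w[:,:2].astype(np.float32),cv2.DIST_HUBER,0,.01,.01).ravel();print(d)
pr=(w[:,:2]-d[2:])@d[:2];print(pr.min(),pr.max(),d[2:]+d[:2]*(pr.min()+pr.max())/2)
bl=mask(t,(100,120,60),(125,255,255))
for st,c in comps(bl,100):
    m=np.zeros_like(bl);x,y,a,b,_=st;m[y:y+b,x:x+a]=bl[y:y+b,x:x+a]
    r=cv2.minAreaRect(np.argwhere(m)[:,::-1].astype(np.float32));print(st,c,r)
    for z in (.005,.02,.035):print(z,[ray(t,*k,z)[:2].round(3).tolist() for k in cv2.boxPoints(r)])
ye=mask(t,(20,120,100),(35,255,255));print('yel',comps(ye))
E
```

```text
red [([367, 152, 18, 19, 74], [372.4, 164.4]), ([134, 162, 7, 6, 30], [137.1, 164.2])]
[0.43856615 0.8986989  0.65005696 0.26220366]
-1.0224427121390396e-08 -1.0224427121390396e-08 [0.65005695 0.26220365]
[0, 109, 8, 37, 143] [3.2, 129.3] ((3.5, 127.0), (36.0, 7.0), 90.0)
0.005 [[0.846, 0.997], [0.846, 0.97], [0.704, 0.954], [0.703, 0.98]]
0.02 [[0.84, 0.988], [0.841, 0.962], [0.7, 0.946], [0.699, 0.972]]
0.035 [[0.835, 0.98], [0.836, 0.953], [0.695, 0.937], [0.695, 0.963]]
[191, 189, 112, 9, 240] [246.2, 193.2] ((246.48739624023438, 193.22401428222656), (111.16180419921875, 2.32218074798584), 3.2154836654663086)
0.005 [[0.539, 0.25], [0.548, 0.25], [0.532, -0.162], [0.523, -0.161]]
0.02 [[0.536, 0.248], [0.545, 0.248], [0.529, -0.16], [0.521, -0.16]]
0.035 [[0.533, 0.246], [0.542, 0.246], [0.527, -0.159], [0.518, -0.159]]
[294, 217, 72, 34, 2114] [328.7, 232.7] ((329.74139404296875, 233.25926208496094), (31.408546447753906, 70.63353729248047), 87.95458984375)
0.005 [[0.443, -0.132], [0.457, -0.391], [0.343, -0.393], [0.329, -0.137]]
0.02 [[0.441, -0.131], [0.455, -0.388], [0.342, -0.389], [0.328, -0.136]]
0.035 [[0.439, -0.13], [0.453, -0.384], [0.341, -0.386], [0.327, -0.135]]
yel [([125, 156, 4, 7, 16], [126.4, 159.4]), ([309, 191, 12, 8, 50], [314.1, 194.3])]
```

View pics/t1c.png

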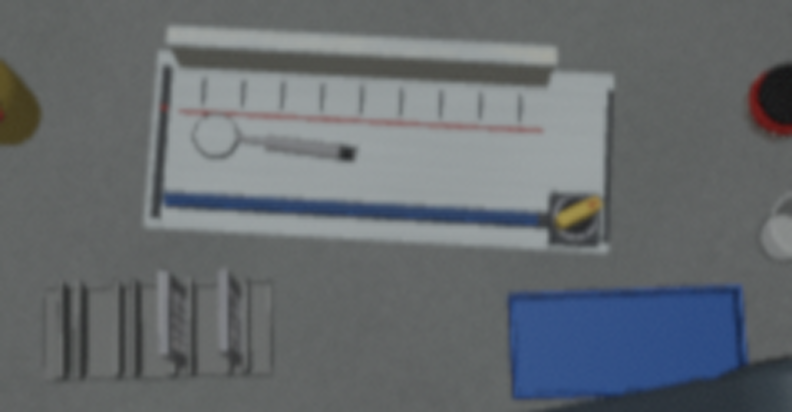

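The enlarged top view shows the red line from (180,111) to (543,130) in the crop, the bar from (165,200) to (545,220), the mirror head at (215,135), and the handle at about (265,144)-(355,153). The knob is at (577,213), the tray corners at (511,294), (741,288) and (515,398), and the grate tops at about (163,310) and (222,310).

```bash
python3 - <<'E'
from h import *
t=snap('top');s=snap('scene')
f=lambda u,v,z:ray(t,140+(u+.5)/3.3-.5,130+(v+.5)/3.3-.5,z)[:2]
a,b=f(180,111,.006),f(543,130,.006)
ydir=(a-b)/np.linalg.norm(a-b);x=np.array([ydir[1],-ydir[0]]);m=(a+b)/2
print('line',a,b,m,'len',np.linalg.norm(a-b),'yaw',np.degrees(np.arctan2(x[1],x[0])))
O=m+.05*x;print('stand',O)
loc=lambda p:(np.array([(p-O)@x,(p-O)@ydir])*1e3).round(0)
for n,p in dict(bar1=(165,200,.03),bar2=(545,220,.03),head=(215,135,.012),h1=(265,144,.015),h2=(355,153,.015),knob=(577,213,.091),up1=(167,27,.11),up2=(556,48,.11),rail=(158,215,.026),br=(607,251,.006),bl=(147,226,.006)).items():
    q=f(*p);print(n,q.round(3),loc(q))
print('tray',[f(*k,.035).round(3).tolist() for k in((511,294),(741,288),(515,398))])
for k in ((160,272),(165,352),(220,270),(225,350)):
    print('gr',f(*k,.178).round(3))
for k in ((45,288),(272,281),(42,378),(272,378)): print('caddy',f(*k,.05).round(3),f(*k,.0).round(3))
import json;json.dump(dict(O=O.tolist(),x=x.tolist(),y=ydir.tolist()),open('stand.json','w'))
# scene enlarged caddy
im=cv2.imread('pics/s1.png')[110:190,210:310]
cv2.imwrite('pics/s1c.png',cv2.resize(im,None,fx=6,fy=6,interpolation=cv2.INTER_CUBIC))
E
```

```text
line [0.64545851 0.24250332] [ 0.630958   -0.16941933] [0.63820825 0.03654199] len 0.4121777947351565 yaw -2.0160941228829476
stand [0.6881773  0.03478298]
bar1 [0.538 0.251] [-158.  211.]
bar2 [ 0.523 -0.17 ] [-157. -210.]
head [0.617 0.201] [-77. 164.]
h1 [0.607 0.144] [-85. 106.]
h2 [0.598 0.042] [-90.   5.]
knob [ 0.521 -0.198] [-159. -239.]
up1 [0.713 0.246] [ 18. 212.]
up2 [ 0.697 -0.174] [  17. -208.]
rail [0.522 0.259] [-174.  218.]
br [ 0.494 -0.241] [-185. -283.]
bl [0.512 0.274] [-184.  233.]
tray [[0.44, -0.132], [0.451, -0.383], [0.327, -0.137]]
gr [0.437 0.231]
gr [0.357 0.222]
gr [0.44  0.171]
gr [0.36  0.163]
caddy [0.435 0.374] [0.441 0.385]
caddy [0.447 0.128] [0.454 0.132]
caddy [0.338 0.372] [0.341 0.383]
caddy [0.342 0.125] [0.346 0.129]
```

View pics/s1c.png

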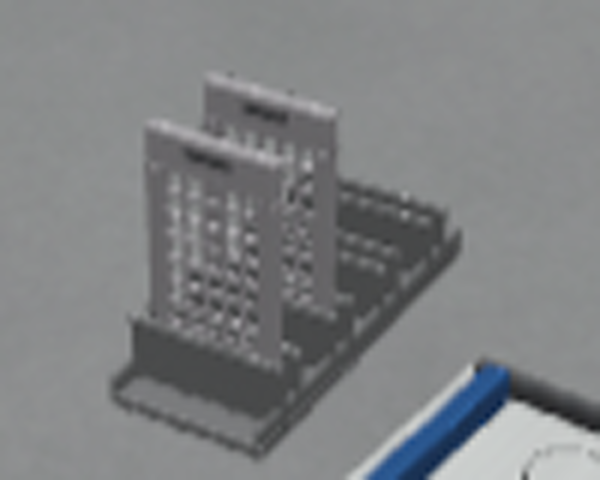

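Two grates, in the slots nearest -y, and the bar is near 0. Next I go above the mirror handle.

Emit:
send_rows --commands "85 0 0 0 -1;85 0 0 0 -1;85 0 0 0 -1;85 0 0 0 -1;85 0 0 0 -1;85 0 0 0 -1;85 0 0 0 -1;85 0 0 0 -1;85 0 0 0 -1;85 0 0 0 -1;85 0 0 0 -1;85 0 0 0 -1;85 0 0 0 -1;85 0 0 0 -1;85 0 0 0 -1;85 0 0 0 -1"

```text
t: 1.58
tcp_pos: [0.2024, -0.5912, 0.2391]
tool_rot: [0.748, 0.663, 0.0, -0.0]
force: [-0.2, 0.5, 0.1]
finger_gap: 0.996
gripper_force: 0.0
```

Emit:
send_rows --commands "85 .9 .4 0 0;85 .9 .4 0 0;85 .9 .4 0 0;85 .9 .4 0 0;85 .9 .4 0 0;85 .9 .4 0 0;85 .9 .4 0 0;85 .9 .4 0 0;85 .9 .4 0 0;85 .9 .4 0 0;85 .9 .4 0 0;85 .9 .4 0 0;85 .9 .4 0 0;85 .9 .4 0 0;85 .9 .4 0 0;85 .9 .4 0 0;85 .9 .4 0 0;85 .9 .4 0 0;85 .9 .4 0 0;85 .9 .4 0 0"

```text
t: 3.25
tcp_pos: [0.4061, -0.2529, 0.2394]
tool_rot: [0.75, 0.662, 0.0, 0.0]
force: [0.7, -0.5, 0.0]
finger_gap: 0.995
gripper_force: 0.0
```

Emit:
send_rows --commands "85 .9 .4 0 0;85 .9 .4 0 0;85 .9 .4 0 0;85 .9 .4 0 0;85 .9 .4 0 0;85 .9 .4 0 0;85 .9 .4 0 0;85 .9 .4 0 0;85 .9 .4 0 0;85 .9 .4 0 0;85 .9 .4 0 0;85 .9 .4 0 0;85 .9 .4 0 0;85 .9 .4 0 0;85 .9 .4 0 0;85 .9 .4 0 0;85 .9 .4 0 0;85 .9 .4 0 0;85 .9 .4 0 0;85 0 0 0 0"

```text
t: 4.92
tcp_pos: [0.6005, 0.0695, 0.2393]
tool_rot: [0.749, 0.663, 0.001, 0.0]
force: [-0.1, 0.9, -0.3]
finger_gap: 0.996
gripper_force: 0.0
```

```bash
cat >> h.py <<'E'
def state():
    r=readout.sense();m=R.from_quat(r['tool_rot']).as_matrix()
    print('t',r['t'],'tcp',np.round(r['tcp_pos'],4),'yaw',np.degrees(np.arctan2(m[1,0],m[0,0])).round(2),'gap',round(r['finger_gap'],3),'F',np.round(r['force'],1),'T',np.round(r['ft_torque'],3),'gf',r['gripper_force'])
    return r,m
def to(p,yaw):
    "units: spin first, then tool-axis shifts at the new yaw"
    r,m=state();y=np.degrees(np.arctan2(m[1,0],m[0,0]));d=np.array(p)-r['tcp_pos'];c,s=np.cos(np.radians(yaw)),np.sin(np.radians(yaw))
    print('spin',((y-yaw)/4).round(2),'shift',(np.array([d[0]*c+d[1]*s,d[0]*s-d[1]*c,-d[2]])/.02).round(2))
E
python3 - <<'E'
from h import *
state();w=snap('wrist','w1.png');print(w['eye'],w['rotation'].round(2).tolist())
E
```

```text
t 4.9167 tcp [0.6005 0.0695 0.2393] yaw 83.05 gap 0.996 F [-0.1  0.9 -0.3] T [-0.019  0.057  0.008] gf 0.0
[0.61054846 0.13418408 0.37484347] [[0.99, -0.12, -0.03], [-0.12, -0.96, -0.26], [0.0, 0.26, -0.97]]
```

View pics/w1.png

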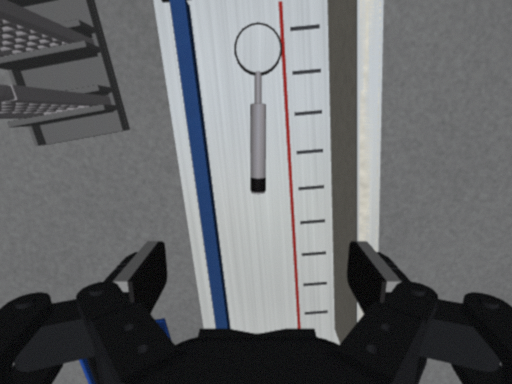

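The wrist view shows the mirror handle from (258,104) to (258,192), the head at (258,48), and the red line from (282,0) to (299,325).

```bash
python3 - <<'E'
from h import *
w=snap('wrist')
a,b,h=ray(w,258,104,.015),ray(w,258,191,.013),ray(w,258,48,.014)
print(a,b,h,np.linalg.norm(a-b)); d=h-b;yaw=np.degrees(np.arctan2(d[1],d[0]));m=(a+b)/2;print(yaw,m)
l1,l2=ray(w,282,2,.006),ray(w,299,325,.006);d=l1-l2;print('line',l1,l2,np.degrees(np.arctan2(-d[0],d[1])))
u1,u2=ray(w,358,0,.11),ray(w,357,250,.11);d=u1-u2;print('upstand top front',u1,u2,np.degrees(np.arctan2(-d[0],d[1])))
b1,b2=ray(w,189,20,.03),ray(w,228,325,.03);print('bar face',b1,b2)
m[2]=.019;to(m,yaw)
E
```

```text
[0.61235198 0.14201976 0.015     ] [0.60010172 0.04052642 0.013     ] [0.61934304 0.19986251 0.014     ] 0.10224953444519913
83.11434348999036 [0.60622685 0.09127309 0.014     ]
line [0.6504713  0.24301099 0.006     ] [ 0.63416032 -0.16338044  0.006     ] -2.298396519981839
upstand top front [0.69698289 0.20623691 0.11      ] [ 0.68887735 -0.00335378  0.11      ] -2.2147062689163692
bar face [0.55252979 0.23119647 0.03      ] [ 0.53898515 -0.13266069  0.03      ]
t 5.0167 tcp [0.5987 0.0671 0.239 ] yaw 82.98 gap 0.995 F [ 0.3  0.3 -0.2] T [-0.037 -0.024 -0.022] gf 0.0
spin -0.03 shift [ 1.25  0.23 11.  ]
```

Emit:
send_rows --commands "45 .6 .2 0 0;45 .6 0 0 0;45 0 0 1 0;45 0 0 1 0;45 0 0 1 0;45 0 0 1 0;45 0 0 1 0;45 0 0 1 0;45 0 0 1 0;45 0 0 1 0;45 0 0 1 0;45 0 0 1 0;45 0 0 .6 0;45 0 0 .4 0;45 0 0 0 0"

```text
t: 6.27
tcp_pos: [0.6049, 0.0902, 0.0178]
tool_rot: [0.75, 0.662, -0.001, -0.001]
force: [0.3, -0.0, -0.5]
finger_gap: 0.528
gripper_force: 0.0
```

Emit:
send_rows --commands "10 0 0 0 0;10 0 0 0 0;10 0 0 0 0;10 0 0 0 0;10 0 0 0 0;10 0 0 0 0;10 0 0 -1 0;10 0 0 -1 0;10 0 0 -1 0;10 0 0 -1 0;10 0 0 -1 0;10 0 0 -1 0" --grip_force 40

```text
t: 7.27
tcp_pos: [0.6051, 0.09, 0.1399]
tool_rot: [0.75, 0.662, -0.0, -0.0]
force: [-0.3, 0.1, -0.8]
finger_gap: 0.188
gripper_force: 39.3
```

```bash
python3 - <<'E'
from h import *
snap('wrist','w2.png')
# tray centre from corners, yaw ~ -2.5
to((.388,-.302,.11),87)
E
```

```text
t 7.3167 tcp [0.6078 0.0901 0.144 ] yaw 82.9 gap 0.189 F [ 0.5 -0.2  0.9] T [-0.028 -0.025 -0.023] gf 39.31814253330231
spin -1.02 shift [-20.15  -9.95   1.7 ]
```

View pics/w2.png

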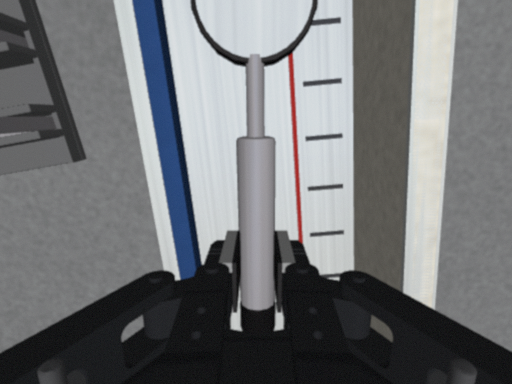

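The mirror is firmly held between the pads at (257,250). Carrying it to the tray.

```bash
python3 - <<'E'
from h import *
to((.391,-.301,.144),92.5)
E
```

```text
t 7.3167 tcp [0.6078 0.0901 0.144 ] yaw 82.9 gap 0.189 F [ 0.5 -0.2  0.9] T [-0.028 -0.025 -0.023] gf 39.31814253330231
spin -2.4 shift [-19.06 -11.68   0.  ]
```

Emit:
send_rows --commands "10 0 0 0 -.8;10 0 0 0 -.8;10 0 0 0 -.8;10 -.95 -.58 0 0;10 -.95 -.58 0 0;10 -.95 -.58 0 0;10 -.95 -.58 0 0;10 -.95 -.58 0 0;10 -.95 -.58 0 0;10 -.95 -.58 0 0;10 -.95 -.58 0 0;10 -.95 -.58 0 0;10 -.95 -.58 0 0;10 -.95 -.58 0 0;10 -.95 -.58 0 0;10 -.95 -.58 0 0;10 -.95 -.58 0 0;10 -.95 -.58 0 0;10 -.95 -.58 0 0;10 -.95 -.58 0 0"

```text
t: 8.98
tcp_pos: [0.4219, -0.2419, 0.1388]
tool_rot: [0.692, 0.722, 0.0, -0.0]
force: [0.4, 0.0, -1.2]
finger_gap: 0.186
gripper_force: 39.3
```

Emit:
send_rows --commands "10 -.95 -.58 0 0;10 -.95 -.58 0 0;10 -.95 -.58 0 0;10 0 0 0 0;10 0 0 0 0"

```text
t: 9.4
tcp_pos: [0.39, -0.3004, 0.1389]
tool_rot: [0.693, 0.721, 0.0, -0.0]
force: [-0.3, 0.4, -1.1]
finger_gap: 0.192
gripper_force: 39.3
```

```bash
python3 - <<'E'
from h import *
to((.391,-.301,.02),92.5)
snap('scene','s2.png')
snap('wrist','w3.png')
E
```

```text
t 9.4 tcp [ 0.39   -0.3004  0.1389] yaw 92.34 gap 0.192 F [-0.3  0.4 -1.1] T [-0.024 -0.015  0.054] gf 39.31592345237732
spin -0.04 shift [-0.03  0.05  5.94]
```

View pics/w3.png

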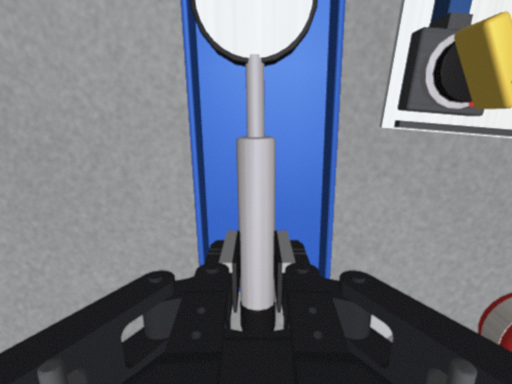

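The mirror is centred over the tray (walls at u≈195 and 335) and aligned with it. Lowering and releasing.

Emit:
send_rows --commands "10 0 .1 1 0;10 0 0 1 0;10 0 0 1 0;10 0 0 1 0;10 0 0 1 0;10 0 0 .5 0;10 0 0 .4 0;10 0 0 0 0;40 0 0 0 0;40 0 0 0 0;40 0 0 0 0;40 0 0 -1 0;40 0 0 -1 0;40 0 0 -1 0;40 0 0 -1 0;40 0 0 -1 0;40 0 0 -1 0;85 0 0 -1 0;85 0 0 -1 0;85 0 0 0 0"

```text
t: 11.17
tcp_pos: [0.3942, -0.3014, 0.1856]
tool_rot: [0.692, 0.722, -0.001, 0.005]
force: [0.5, -0.4, 0.5]
finger_gap: 0.872
gripper_force: 0.0
```

```bash
python3 - <<'E'
from h import *
snap('wrist','w4.png')
to((.525-.01,-.208-.08,.19),92.5)
E
```

```text
t 11.2167 tcp [ 0.3935 -0.3007  0.1839] yaw 92.49 gap 0.951 F [1.  0.2 0. ] T [ 0.036 -0.043 -0.055] gf 0.0
spin -0.0 shift [ 0.37  6.1  -0.31]
```

Emit:
send_rows --commands "85 0 .9 -.1 0;85 0 .9 -.1 0;85 0 .9 -.1 0;85 0 .9 0 0;85 0 .9 0 0;85 0 .9 0 0;85 0 .7 0 0;85 0 0 0 0;85 0 0 0 0"

```text
t: 11.97
tcp_pos: [0.5139, -0.2937, 0.1862]
tool_rot: [0.691, 0.723, -0.0, -0.001]
force: [0.0, -0.3, -0.5]
finger_gap: 0.998
gripper_force: 0.0
```

```bash
python3 - <<'E'
from h import *
state()
w=snap('wrist','w5.png')
ye=mask(w,(18,120,80),(35,255,255));n,l,st,c=cv2.connectedComponentsWithStats(ye);print(st[1:][st[1:,4]>100],c)
a=cv2.imread('pics/w4.png');b=cv2.imread('pics/w5.png')
cv2.imwrite('pics/w45.png',cv2.resize(np.hstack([a,b]),(800,300)))
cv2.imwrite('pics/w5.png',b)
E
```

```text
t 11.9667 tcp [ 0.5139 -0.2937  0.1862] yaw 92.55 gap 0.998 F [ 0.  -0.3 -0.5] T [ 0.016 -0.025 -0.006] gf 0.0
[[ 257   35   46   76 1660]] [[255.30296284 192.51792273]
 [278.63975904  71.95662651]]
```

View pics/w45.png

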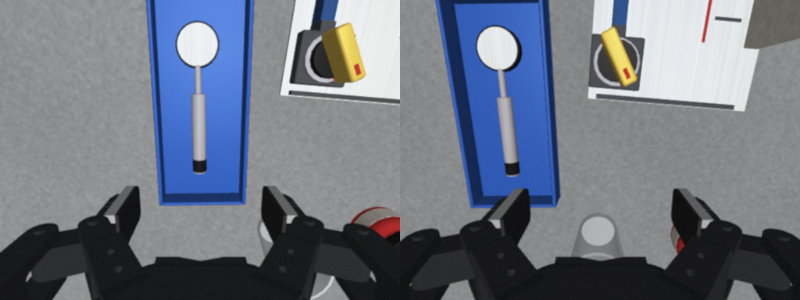

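The mirror lies in the tray (left, handle (199,135)). In the right view the wing runs from (608,30) to (628,85), with its red mark at the lower end.

```bash
python3 - <<'E'
from h import *
w=snap('wrist')
hsv=cv2.cvtColor(np.asarray(w['pixels']),cv2.COLOR_RGB2HSV)
ye=mask(w,(18,120,80),(35,255,255));v=hsv[...,2][ye>0];print(np.percentile(v,[5,25,50,75,95]))
top=mask(w,(14,100,190),(35,255,255)); top=cv2.morphologyEx(top,cv2.MORPH_CLOSE,np.ones((9,9)))
top[130:]=0
r=cv2.minAreaRect(np.argwhere(top)[:,::-1].astype(np.float32));print(r)
B=np.array([ray(w,*k,.091) for k in cv2.boxPoints(r)]);print(B.round(4))
e=[B[1]-B[0],B[2]-B[1]];L=[np.linalg.norm(k) for k in e];k=e[int(np.argmax(L))];print(L,'center',B.mean(0),'yaw',np.degrees(np.arctan2(k[1],k[0])))
cv2.imwrite('pics/k.png',cv2.resize(cv2.imread('pics/w5.png')[10:140,230:350],None,fx=4,fy=4,interpolation=cv2.INTER_CUBIC))
E
```

```text
[ 94. 192. 235. 241. 244.]
((281.09124755859375, 71.89169311523438), (74.16259002685547, 18.524812698364258), 66.68228912353516)
[[ 0.5112 -0.1807  0.091 ]
 [ 0.5227 -0.1756  0.091 ]
 [ 0.5466 -0.2194  0.091 ]
 [ 0.5346 -0.2251  0.091 ]]
[np.float64(0.012562153174601475), np.float64(0.04992617450686524)] center [ 0.5287707  -0.20023196  0.091     ] yaw -61.32282195879294
```

View pics/k.png

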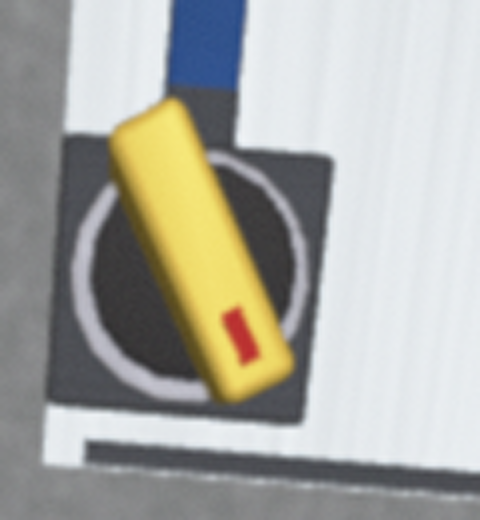

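The knob shows up clearly, with its red mark towards -y. Aligning and gripping it.

```bash
python3 - <<'E'
from h import *
to((.5285,-.2,.070),119)
E
```

```text
t 12.0667 tcp [ 0.513  -0.2937  0.1865] yaw 92.49 gap 0.995 F [ 0.3 -0.7  1.8] T [ 0.005 -0.013  0.021] gf 0.0
spin -6.63 shift [3.72 2.95 5.82]
```

Emit:
send_rows --commands "60 0 0 0 -.95;60 0 0 0 -.95;60 0 0 0 -.95;60 0 0 0 -.95;60 0 0 0 -.95;60 0 0 0 -.95;60 0 0 0 -.95;60 .9 .75 0 0;60 .9 .75 0 0;60 .9 .7 0 0;60 .9 .7 0 0;60 .1 0 0 0;60 0 0 0 0"

```text
t: 13.15
tcp_pos: [0.5279, -0.2003, 0.1872]
tool_rot: [0.506, 0.862, -0.0, -0.001]
force: [-0.6, -0.5, -1.1]
finger_gap: 0.699
gripper_force: 0.0
```

```bash
python3 - <<'E'
from h import *
to((.5285,-.2,.070),119)
E
```

```text
t 13.15 tcp [ 0.5279 -0.2003  0.1872] yaw 119.18 gap 0.699 F [-0.6 -0.5 -1.1] T [-0.042 -0.027 -0.019] gf 0.0
spin 0.05 shift [-0.    0.03  5.86]
```

Emit:
send_rows --commands "60 0 0 1 0;60 0 0 1 0;60 0 0 1 0;60 0 0 1 0;60 0 0 1 0;60 0 0 .8 0;60 0 0 0 0;5 0 0 0 0;5 0 0 0 0;5 0 0 0 0;5 0 0 0 0;5 0 0 0 0;5 0 0 0 0;5 0 0 0 0" --grip_force 30

```text
t: 14.32
tcp_pos: [0.53, -0.2026, 0.0726]
tool_rot: [0.507, 0.862, -0.0, 0.002]
force: [-1.6, -3.3, 5.6]
finger_gap: 0.17
gripper_force: 33.7
```

```bash
python3 - <<'E'
from h import *
r,m=state()
to(np.array(r['tcp_pos'])+np.array([.9993,-.037,0])*.1,119)
E
```

```text
t 14.3167 tcp [ 0.53   -0.2026  0.0726] yaw 119.12 gap 0.17 F [-1.6 -3.3  5.6] T [-0.526  0.283 -0.039] gf 33.70349586009979
t 14.3167 tcp [ 0.53   -0.2026  0.0726] yaw 119.12 gap 0.17 F [-1.6 -3.3  5.6] T [-0.526  0.283 -0.039] gf 33.70349586009979
spin 0.03 shift [-2.58  4.28 -0.  ]
```

Emit:
send_rows --commands "5 0 0 -.15 0;5 -.25 .41 0 0;5 -.25 .41 0 0;5 -.25 .41 0 0;5 -.25 .41 0 0;5 -.25 .41 0 0;5 -.25 .41 0 0;5 -.25 .41 0 0;5 -.25 .41 0 0;5 -.25 .41 0 0;5 -.2 .41 0 0;5 0 0 0 0;5 0 0 0 0"

```text
t: 15.4
tcp_pos: [0.6252, -0.2058, 0.073]
tool_rot: [0.506, 0.862, -0.001, 0.001]
force: [0.8, -5.9, -7.3]
finger_gap: 0.169
gripper_force: 32.9
```

```bash
python3 - <<'E'
from h import *
state()
t=snap('top','t2.png');snap('wrist','w6.png');snap('scene','s3.png')
a=cv2.imread('pics/t2.png')[130:220,170:330]
b=cv2.imread('pics/w6.png')
cv2.imwrite('pics/m6.png',np.vstack([cv2.resize(a,(533,300),interpolation=cv2.INTER_CUBIC),cv2.resize(b,(533,300))]))
E
```

```text
t 15.4 tcp [ 0.6252 -0.2058  0.073 ] yaw 119.15 gap 0.169 F [ 0.8 -5.9 -7.3] T [-0.981 -0.189 -0.01 ] gf 32.85797953605652
```

View pics/m6.png

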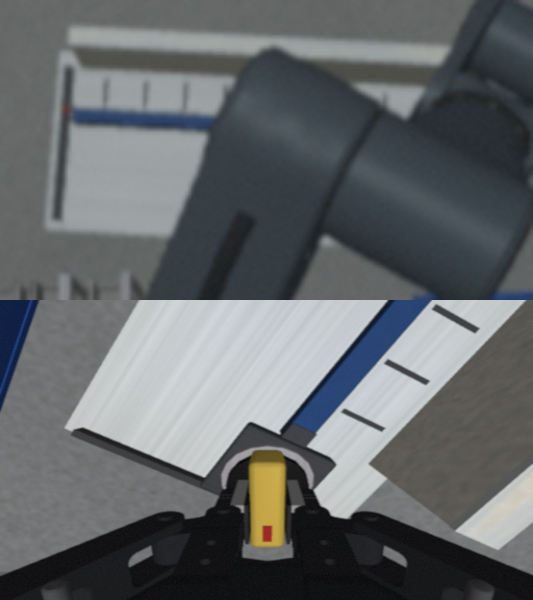

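The bar now covers the red line: in the top view its left end is at crop (72-215,116), and the wrist view shows the knob in the grip at (267,500). I'll measure how far it has moved.

```bash
python3 - <<'E'
from h import *
t=snap('top');S=json=__import__('json').load(open('stand.json'));O,x,y=(np.array(S[k]) for k in 'Oxy')
for f in ('t1.png','t2.png'):
    t['pixels']=cv2.cvtColor(cv2.imread('pics/'+f),cv2.COLOR_BGR2RGB)
    b=mask(t,(100,120,60),(125,255,255));b[:155]=0;b[205:]=0;b[:,:196]=0;b[:,228:]=0
    p=np.argwhere(b)[:,::-1];c=np.array([ray(t,u,v,.03)[:2] for u,v in p])-O
    print(f,len(p),'bar top x in stand mm',(c@x*1e3).mean().round(1),'range',(c@x*1e3).min().round(1),(c@x*1e3).max().round(1))
# scene views: blue bar edge
for f in ('s1.png','s3.png'):
    s=snap('scene');s['pixels']=cv2.cvtColor(cv2.imread('pics/'+f),cv2.COLOR_BGR2RGB)
    b=mask(s,(100,120,50),(125,255,255));b[:,:225]=0;b[:150]=0;b[260:]=0
    p=np.argwhere(b)[:,::-1]
    c=np.array([ray(s,u,v,.03)[:2] for u,v in p])-O;k=(abs(c@y)<.2);c=c[k]
    print(f,k.sum(),'x',np.percentile(c@x*1e3,[3,50,97]).round(1))
E
```

```text
t1.png 73 bar top x in stand mm -157.1 range -161.5 -153.1
t2.png 77 bar top x in stand mm -60.4 range -65.0 -56.0
s1.png 626 x [-158.1 -146.  -134.6]
s3.png 679 x [-62.  -51.5 -41.4]
```

Emit:
send_rows --commands "5 -.08 .15 0 0;5 0 0 0 0;5 0 0 0 0;5 0 0 0 .5;5 0 0 0 1;5 0 0 0 1;5 0 0 0 1;5 0 0 0 1;5 0 0 0 1;5 0 0 0 1;5 0 0 0 1;5 0 0 0 1;5 0 0 0 1;5 0 0 0 1;5 0 0 0 .5;5 0 0 0 0"

```text
t: 17.03
tcp_pos: [0.6268, -0.2062, 0.073]
tool_rot: [0.793, 0.609, -0.002, 0.0]
force: [-1.6, -8.0, -5.6]
finger_gap: 0.17
gripper_force: 33.0
```

```bash
python3 - <<'E'
from h import *
r,m=state();print(r['q'],r['tau'])
E
```

```text
t 17.0333 tcp [ 0.6268 -0.2062  0.073 ] yaw 75.07 gap 0.17 F [-1.6 -8.  -5.6] T [-1.268  0.218 -0.011] gf 32.981003522872925
[-0.48534107  0.77816953  1.45669414 -0.00443356  0.90771372 -0.22202408] [  5.26798949 -53.23813319 -13.30182463   1.6705779    0.65706946
   0.11664368]
```

Emit:
send_rows --commands "5 -.08 0 .08 0;5 0 0 0 0;5 0 0 0 1;5 0 0 0 1;5 0 0 0 1;5 0 0 0 1;5 0 0 0 1;5 0 0 0 1;5 0 0 0 1;5 0 0 0 1;5 0 0 0 1;5 0 0 0 1;5 0 0 0 1;5 0 0 0 1;5 0 0 0 0"

```text
t: 18.28
tcp_pos: [0.6271, -0.2049, 0.0728]
tool_rot: [0.972, 0.234, -0.0, -0.001]
force: [-1.1, 0.2, 3.1]
finger_gap: 0.17
gripper_force: 34.1
```

```bash
python3 - <<'E'
from h import *
r,m=state();print(r['q'],r['tau'])
E
```

```text
t 18.2833 tcp [ 0.6271 -0.2049  0.0728] yaw 27.04 gap 0.17 F [-1.1  0.2  3.1] T [-0.047  0.148 -0.057] gf 34.10613656044006
[-4.85125656e-01  7.78310629e-01  1.45713832e+00  8.43955476e-04
  9.07723407e-01  6.13266337e-01] [  0.39814501 -48.77317429 -13.49942118   0.10762225  -0.28917736
   0.32095958]
```

Emit:
send_rows --commands "5 0 0 0 1;5 0 0 0 1;5 0 0 0 1;5 0 0 0 1;5 0 0 0 1;5 0 0 0 1;5 0 0 0 1;5 0 0 0 1;5 0 0 0 1;5 0 0 0 1;5 0 0 0 1;5 0 0 0 1;5 0 0 0 1;5 0 0 0 1;5 0 0 0 1;5 0 0 0 1;5 0 0 0 1;5 0 0 0 1;5 0 0 0 0;5 0 0 0 0"

```text
t: 19.95
tcp_pos: [0.6279, -0.2013, 0.0728]
tool_rot: [0.924, -0.382, -0.001, -0.003]
force: [1.4, 9.5, 3.4]
finger_gap: 0.171
gripper_force: 34.3
```

```bash
python3 - <<'E'
from h import *
r,m=state();print(r['q'][5],r['tau'][5])
w=snap('wrist','w7.png');t=snap('top','t3.png');snap('scene','s4.png')
S=__import__('json').load(open('stand.json'));O,x,y=(np.array(S[k]) for k in 'Oxy')
b=mask(t,(100,120,60),(125,255,255));b[:155]=0;b[205:]=0;b[:,:196]=0;b[:,228:]=0
c=np.array([ray(t,u,v,.03)[:2] for u,v in np.argwhere(b)[:,::-1]])-O;print('bar',(c@x*1e3).mean())
E
```

```text
t 19.95 tcp [ 0.6279 -0.2013  0.0728] yaw -44.85 gap 0.171 F [1.4 9.5 3.4] T [ 1.351 -0.313 -0.07 ] gf 34.28424060344696
1.8669417854659602 -0.004976350755896419
bar -53.43488623835362
```

View pics/w7.png

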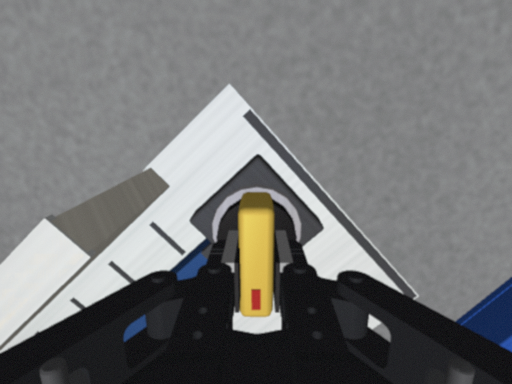

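The knob is still in the grip at (256,255), about 3.6 mm off-centre along the wing, so the bar crept to about 0.1035. Turning on brings it back, and I'll ease the side load at the same time.

Emit:
send_rows --commands "5 -.05 -.05 0 0;5 0 0 0 1;5 0 0 0 1;5 0 0 0 1;5 0 0 0 1;5 0 0 0 1;5 0 0 0 0;5 0 0 0 0"

```text
t: 20.77
tcp_pos: [0.6283, -0.2005, 0.0729]
tool_rot: [0.844, -0.536, -0.001, -0.003]
force: [2.1, 8.4, 3.4]
finger_gap: 0.168
gripper_force: 34.2
```

```bash
cat >> h.py <<'E'
def bar():
    t=snap('top');S=__import__('json').load(open('stand.json'));O,x,y=(np.array(S[k]) for k in 'Oxy')
    b=mask(t,(100,120,60),(125,255,255));b[:155]=0;b[205:]=0;b[:,:196]=0;b[:,228:]=0
    c=np.array([ray(t,u,v,.03)[:2] for u,v in np.argwhere(b)[:,::-1]])-O;print('bar',(c@x*1e3).mean().round(1),(c@y*1e3).min(),(c@y*1e3).max(),len(c))
E
python3 - <<'E'
from h import *
r,m=state();print(r['q'][5],r['tau'][5]);bar()
E
```

```text
t 20.7667 tcp [ 0.6283 -0.2005  0.0729] yaw -64.85 gap 0.168 F [2.1 8.4 3.4] T [ 1.17  -0.351 -0.043] gf 34.16415452957153
2.217908998612745 -0.004073963355040178
bar -53.9 80.96392737051222 196.20185487096632 75
```

Emit:
send_rows --commands "5 -.06 -.03 0 0;5 0 0 0 1;5 0 0 0 1;5 0 0 0 1;5 0 0 0 1;5 0 0 0 0;5 0 0 0 0"

```text
t: 21.4
tcp_pos: [0.6291, -0.2001, 0.073]
tool_rot: [0.761, -0.648, -0.0, -0.002]
force: [4.1, 6.4, 1.2]
finger_gap: 0.167
gripper_force: 34.0
```

```bash
python3 - <<'E'
from h import *
r,m=state();print(r['q'][5],r['tau'][5]);bar()
w=snap('wrist','w8.png')
E
```

```text
t 21.4 tcp [ 0.6291 -0.2001  0.073 ] yaw -80.84 gap 0.167 F [4.1 6.4 1.2] T [ 1.055 -0.551  0.01 ] gf 33.99560272693634
2.499030038701421 0.029933194164186716
bar -54.0 80.96392737051222 196.20185487096632 76
```

Emit:
send_rows --commands "5 -.05 .1 0 0;5 0 .1 0 0;5 0 0 0 0;5 0 0 0 0"

```text
t: 21.83
tcp_pos: [0.6287, -0.2001, 0.0731]
tool_rot: [0.761, -0.649, 0.004, -0.005]
force: [11.2, 7.4, -3.5]
finger_gap: 0.166
gripper_force: 33.2
```

```bash
python3 - <<'E'
from h import *
r,m=state();print(r['q'][5],r['tau'][5]);bar()
E
```

```text
t 21.8333 tcp [ 0.6287 -0.2001  0.0731] yaw -80.89 gap 0.166 F [11.2  7.4 -3.5] T [ 1.1   -1.805  0.048] gf 33.19676220417023
2.4962352107368444 0.05422067013569176
bar -53.9 80.96392737051222 196.20185487096632 78
```

The bar now resists 11 N, so the screw is starting to bite. I release, rise, unwind the wrist half a turn, and measure the bar from close by.

Emit:
send_rows --commands "40 0 0 0 0;40 0 0 0 0;40 0 0 0 0;40 0 0 -1 0;40 0 0 -1 0;40 0 0 -1 0;40 0 0 -1 0;40 0 0 -1 0;40 0 0 -1 -1;40 0 0 0 -1;40 0 0 0 -1;40 0 0 0 -1;40 0 0 0 -1;40 0 0 0 -1;40 0 0 0 -1;40 0 0 0 -1;40 0 0 0 -1;40 0 0 0 -1;40 0 0 0 -1;40 0 0 0 -1"

```text
t: 23.55
tcp_pos: [0.6228, -0.2029, 0.1925]
tool_rot: [0.96, -0.282, -0.001, -0.0]
force: [0.5, -0.2, -1.0]
finger_gap: 0.469
gripper_force: 0.0
```

Emit:
send_rows --commands "40 0 0 0 -1;40 0 0 0 -1;40 0 0 0 -1;40 0 0 0 -1;40 0 0 0 -1;40 0 0 0 -1;40 0 0 0 -1;40 0 0 0 -1;40 0 0 0 -1;40 0 0 0 -1;40 0 0 0 -1;40 0 0 0 -1;40 0 0 0 -1;40 0 0 0 -1;40 0 0 0 -1;40 0 0 0 -1;40 0 0 0 -1;40 0 0 0 -1;40 0 0 0 -1;40 0 0 0 -1"

```text
t: 25.22
tcp_pos: [0.6228, -0.2029, 0.1925]
tool_rot: [0.916, 0.401, -0.0, -0.0]
force: [0.2, -0.6, 0.4]
finger_gap: 0.468
gripper_force: 0.0
```

Emit:
send_rows --commands "40 0 0 0 -1;40 0 0 0 -1;40 0 0 0 -1;40 0 0 0 -1;40 0 0 0 -1;40 0 0 0 -1;40 0 0 0 -1;40 0 0 0 -1;40 0 0 0 -1;40 0 0 0 -1;40 0 0 0 -1;40 0 0 0 -1;40 -1 0 0 0;40 -1 0 0 0;40 -1 0 0 0;40 0 0 0 0;40 0 0 0 0"

```text
t: 26.63
tcp_pos: [0.6284, -0.2646, 0.1924]
tool_rot: [0.676, 0.737, 0.0, -0.0]
force: [-0.3, -0.0, -0.2]
finger_gap: 0.467
gripper_force: 0.0
```

```bash
python3 - <<'E'
from h import *
state();bar();w=snap('wrist','w9.png')
np.savez('w9.npz',**w)
a=cv2.imread('pics/w9.png')
cv2.imwrite('pics/w9c.png',cv2.resize(a,(800,600),interpolation=cv2.INTER_CUBIC))
E
```

```text
t 26.6333 tcp [ 0.6284 -0.2646  0.1924] yaw 94.93 gap 0.467 F [-0.3 -0.  -0.2] T [ 0.011  0.009 -0.022] gf 0.0
bar -53.9 80.96392737051222 196.20185487096632 75
```

View pics/w9c.png

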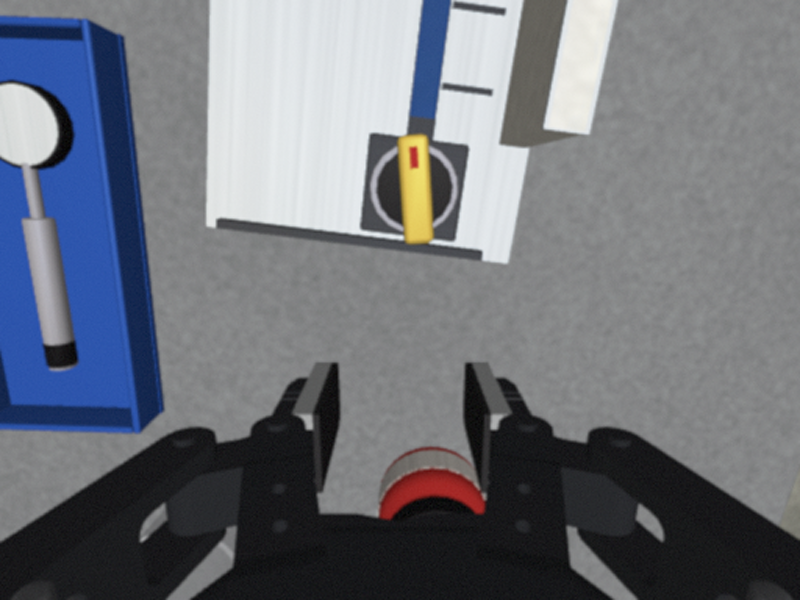

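The wrist view (800 px wide) shows the knob at (415,190), the bar's upstand-side edge from (436,118) to (451,0), the upstand base corner at about (502,145), and the floor front edge at (207,227)-(212,0).

```bash
python3 - <<'E'
from h import *
w=dict(np.load('w9.npz'));k=.64
f=lambda u,v,z:ray(w,(u+.5)*k-.5,(v+.5)*k-.5,z)[:2]
th=np.radians(-2.2);x=np.array([np.cos(th),np.sin(th)])
for n,p in dict(base=(502,145,.006),base2=(523,0,.006),topedge=(545,128,.11),topedge2=(567,0,.11),front=(207,227,.006),front2=(212,0,.006),corner=(510,262,.006),face=(436,118,.03),face2=(451,0,.03),facelow=(414,118,.03),back2=(422,0,.03),tickA=(442,86,.006),tickA2=(492,93,.006),tickB=(453,4,.006),tickB2=(505,11,.006)).items(): q=f(*p);print(n,q.round(4),'x',(q@x*1e3).round(1))
E
```

```text
base [ 0.6874 -0.1732] x 693.5
base2 [ 0.6882 -0.0906] x 691.2
topedge [ 0.6847 -0.1728] x 690.8
topedge2 [ 0.6855 -0.1238] x 689.7
front [ 0.4974 -0.2423] x 506.4
front2 [ 0.503  -0.1067] x 506.8
corner [ 0.7037 -0.2481] x 712.7
face [ 0.642  -0.1635] x 647.8
face2 [ 0.6438 -0.1021] x 647.3
facelow [ 0.6292 -0.1646] x 635.0
back2 [ 0.6278 -0.1034] x 631.3
tickA [ 0.6452 -0.1418] x 650.1
tickA2 [ 0.6768 -0.1431] x 681.8
tickB [ 0.6468 -0.0963] x 650.0
tickB2 [ 0.6783 -0.0973] x 681.5
```

By this view the bar is at about 0.105-0.106, which is too near the limit. I'll regrip centred, loosen a little, pull it back about 5 mm, then tighten.

```bash
python3 - <<'E'
from h import *
w=dict(np.load('w9.npz'))
top=mask(w,(14,100,190),(35,255,255)); top=cv2.morphologyEx(top,cv2.MORPH_CLOSE,np.ones((11,11)))
top[180:]=0;top[:,:200]=0
r=cv2.minAreaRect(np.argwhere(top)[:,::-1].astype(np.float32));print(r)
B=np.array([ray(w,*k,.091) for k in cv2.boxPoints(r)])
e=[B[1]-B[0],B[2]-B[1]];L=[np.linalg.norm(k) for k in e];k=e[int(np.argmax(L))];yaw=np.degrees(np.arctan2(k[1],k[0]))%180
c=B.mean(0);print(L,c,yaw);to((c[0],c[1],.074),yaw)
E
```

```text
((266.0221252441406, 120.33186340332031), (67.18421173095703, 16.6297550201416), 86.18592071533203)
[np.float64(0.012225253482120668), np.float64(0.0493971988064377)] [ 0.63235434 -0.20385411  0.091     ] 99.79181621561222
t 26.7333 tcp [ 0.6283 -0.2626  0.1924] yaw 95.05 gap 0.471 F [-0.4  0.5  0.2] T [0.001 0.009 0.028] gf 0.0
spin -1.19 shift [2.86 0.7  5.92]
```

Emit:
send_rows --commands "40 0 0 0 -.6;40 0 0 0 -.6;40 .95 .23 0 0;40 .95 .23 0 0;40 .95 .23 0 0;40 0 0 0 0;40 0 0 1 0;40 0 0 1 0;40 0 0 1 0;40 0 0 1 0;40 0 0 1 0;40 0 0 .9 0;40 0 0 0 0;5 0 0 0 0;5 0 0 0 0;5 0 0 0 0;5 0 0 0 0;5 0 0 0 0;5 0 0 0 0"

```text
t: 28.32
tcp_pos: [0.6308, -0.2046, 0.0756]
tool_rot: [0.643, 0.766, -0.001, -0.001]
force: [-4.5, -2.9, -2.0]
finger_gap: 0.162
gripper_force: 31.9
```

```bash
python3 - <<'E'
from h import *
r,m=state();print(r['q'][5])
E
```

```text
t 28.3167 tcp [ 0.6308 -0.2046  0.0756] yaw 99.96 gap 0.162 F [-4.5 -2.9 -2. ] T [-0.338  0.679  0.012] gf 31.946807205677032
-0.6527273979384696
```

Emit:
send_rows --commands "5 0 0 0 -1;5 0 0 0 -1;5 0 0 0 -1;5 0 0 0 -1;5 0 0 0 -1;5 0 0 0 -1;5 0 0 0 -1;5 0 0 0 -1;5 0 0 0 -1;5 0 0 0 -1;5 0 0 0 0;5 .11 -.085 0 0;5 .11 -.085 0 0;5 0 0 0 0;5 0 0 0 0;5 0 0 0 0"

```text
t: 29.65
tcp_pos: [0.6274, -0.2039, 0.0755]
tool_rot: [0.343, 0.939, -0.0, 0.0]
force: [-0.3, -0.3, -0.3]
finger_gap: 0.167
gripper_force: 32.2
```

```bash
python3 - <<'E'
from h import *
r,m=state();bar()
E
```

```text
t 29.65 tcp [ 0.6274 -0.2039  0.0755] yaw 139.86 gap 0.167 F [-0.3 -0.3 -0.3] T [ 0.105 -0.085 -0.017] gf 32.19650387763977
bar -57.7 80.71412420320743 195.90747249572985 77
```

Emit:
send_rows --commands "5 .06 -.045 0 0;5 0 0 0 0;5 0 0 0 1;5 0 0 0 1;5 0 0 0 1;5 0 0 0 1;5 0 0 0 1;5 0 0 0 1;5 0 0 0 1;5 0 0 0 1;5 0 0 0 1;5 0 0 0 1;5 0 0 0 0;5 0 0 0 0"

```text
t: 30.87
tcp_pos: [0.6256, -0.2044, 0.0755]
tool_rot: [0.643, 0.766, -0.0, 0.001]
force: [-2.4, -2.1, 4.4]
finger_gap: 0.17
gripper_force: 32.8
```

```bash
python3 - <<'E'
from h import *
r,m=state();print(r['tau'][5]);bar()
snap('wrist','w10.png')
E
```

```text
t 30.8667 tcp [ 0.6256 -0.2044  0.0755] yaw 100.01 gap 0.17 F [-2.4 -2.1  4.4] T [-0.274  0.244 -0.034] gf 32.84532308578491
0.03712351550348103
bar -58.8 80.46451244741858 195.61331600665514 71
```

Emit:
send_rows --commands "5 0 0 0 1;5 0 0 0 1;5 0 0 0 0;5 0 0 0 0"

```text
t: 31.3
tcp_pos: [0.6254, -0.2044, 0.0755]
tool_rot: [0.695, 0.719, -0.001, 0.0]
force: [-3.0, -2.7, 5.7]
finger_gap: 0.165
gripper_force: 33.1
```

```bash
python3 - <<'E'
from h import *
r,m=state();print(r['tau'][5]);bar()
w=snap('wrist','w11.png')
a=cv2.imread('pics/w10.png');b=cv2.imread('pics/w11.png')
f=lambda i:cv2.resize(i[150:350,180:340],(400,500),interpolation=cv2.INTER_CUBIC)
cv2.imwrite('pics/w1011.png',np.hstack([f(a),f(b)]))
E
```

```text
t 31.3 tcp [ 0.6254 -0.2044  0.0755] yaw 91.98 gap 0.165 F [-3.  -2.7  5.7] T [-0.402  0.403 -0.004] gf 33.063883781433105
0.03041810472495854
bar -58.9 80.46451244741858 195.61331600665514 73
```

View pics/w1011.png

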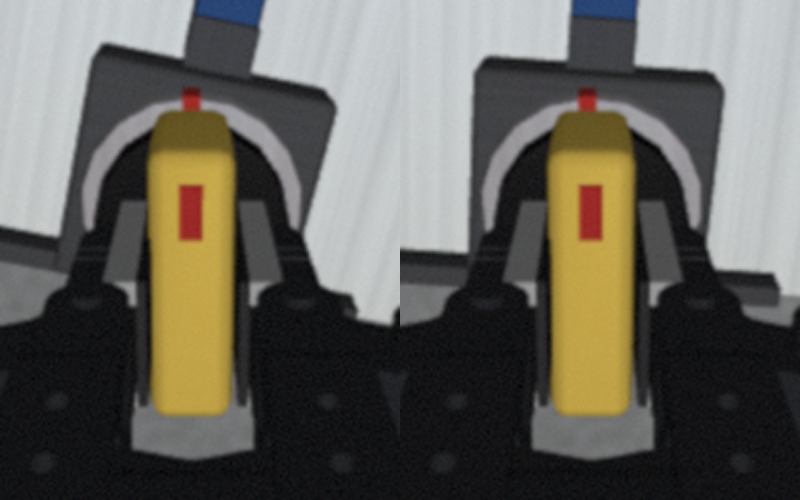

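The red collar mark is visible at (190,98) and (587,99), in line with the knob's mark at (190,212) and (590,212), so slip can be read directly. I'll measure it numerically from here.

```bash
cat >> h.py <<'E'
def slip(f=None):
    w=snap('wrist') if f is None else dict(snap('wrist'),pixels=cv2.cvtColor(cv2.imread(f),cv2.COLOR_BGR2RGB))
    m=mask(w,(0,110,70),(8,255,255))|mask(w,(172,110,70),(180,255,255));m[:150]=0;m[270:]=0;m[:,:190]=0;m[:,:][:,330:]=0
    n,l,st,c=cv2.connectedComponentsWithStats(m);print([(c[i].round(1).tolist(),int(st[i][4])) for i in range(1,n) if st[i][4]>4])
E
python3 -c "
from h import *
slip('pics/w10.png');slip('pics/w11.png')"
```

```text
[([256.0, 189.1], 61), ([255.7, 234.7], 172)]
[([254.4, 188.9], 61), ([255.5, 234.9], 167)]
```

Emit:
send_rows --commands "5 0 0 0 1;5 0 0 0 1;5 0 0 0 0;5 0 0 0 0"

```text
t: 31.83
tcp_pos: [0.6252, -0.2044, 0.0755]
tool_rot: [0.743, 0.669, -0.001, 0.0]
force: [-2.9, -2.8, 6.8]
finger_gap: 0.163
gripper_force: 33.1
```

```bash
python3 -c "
from h import *
state();slip();bar()"
```

```text
t 31.8333 tcp [ 0.6252 -0.2044  0.0755] yaw 83.99 gap 0.163 F [-2.9 -2.8  6.8] T [-0.395  0.433  0.03 ] gf 33.09739172458649
[([248.8, 189.5], 61), ([255.5, 235.0], 168)]
bar -58.9 80.71412420320743 195.61331600665514 70
```

The clutch has begun to slip, by about 0.15 rad. Two more rows put it clearly past 0.08.

Emit:
send_rows --commands "5 0 0 0 1;5 0 0 0 1;5 0 0 0 0;5 0 0 0 0"

```text
t: 32.27
tcp_pos: [0.6251, -0.2044, 0.0754]
tool_rot: [0.788, 0.616, -0.001, 0.0]
force: [-3.3, -2.5, 5.1]
finger_gap: 0.168
gripper_force: 33.1
```

```bash
python3 -c "
from h import *
state();slip();bar()"
```

```text
t 32.2667 tcp [ 0.6251 -0.2044  0.0754] yaw 75.99 gap 0.168 F [-3.3 -2.5  5.1] T [-0.436  0.471 -0.017] gf 33.13053488731384
[([242.6, 191.4], 62), ([255.5, 234.9], 167)]
bar -58.8 80.46451244741858 195.61331600665514 71
```

Emit:
send_rows --commands "40 0 0 0 0;40 0 0 0 0;40 0 0 0 0;40 0 0 -1 0;40 0 0 -1 0;40 0 0 -1 0;40 0 0 -1 0;40 0 0 -1 0;40 0 0 -1 0;40 0 0 -1 1;40 0 0 -1 1;40 0 0 -1 1;40 0 0 -1 1;40 0 0 0 1;40 0 0 0 1;40 0 0 0 1;40 0 0 0 1;40 0 0 0 1;40 0 0 0 1;40 0 0 0 0"

```text
t: 34.03
tcp_pos: [0.6255, -0.2031, 0.2741]
tool_rot: [0.951, 0.308, -0.0, -0.001]
force: [-0.3, -0.5, 0.1]
finger_gap: 0.466
gripper_force: 0.0
```

```bash
python3 -c "
from h import *
to((.40,.195,.30),2)
bar()"
```

```text
t 34.0333 tcp [ 0.6255 -0.2031  0.2741] yaw 35.87 gap 0.466 F [-0.3 -0.5  0.1] T [0.002 0.007 0.111] gf 0.0
spin 8.47 shift [-10.57 -20.29  -1.3 ]
bar -58.7 80.71412420320743 195.90747249572985 70
```

Emit:
send_rows --commands "40 0 0 -.1 .94;40 0 0 -.1 .94;40 0 0 -.1 .94;40 0 0 -.1 .94;40 0 0 -.1 .94;40 0 0 -.1 .94;40 0 0 -.1 .94;40 0 0 -.1 .94;40 0 0 -.1 .94;40 -.5 -.95 -.1 0;40 -.5 -.95 -.1 0;40 -.5 -.95 -.1 0;40 -.5 -.95 -.1 0;40 -.5 -.95 0 0;40 -.5 -.95 0 0;40 -.5 -.95 0 0;40 -.5 -.95 0 0;40 -.5 -.95 0 0;40 -.5 -.95 0 0;40 -.5 -.95 0 0"

```text
t: 35.75
tcp_pos: [0.5075, 0.0023, 0.3006]
tool_rot: [1.0, 0.019, -0.0, -0.0]
force: [0.4, -0.2, 0.5]
finger_gap: 0.474
gripper_force: 0.0
```

Emit:
send_rows --commands "40 -.5 -.95 0 0;40 -.5 -.95 0 0;40 -.5 -.95 0 0;40 -.5 -.95 0 0;40 -.5 -.95 0 0;40 -.5 -.95 0 0;40 -.5 -.95 0 0;40 -.5 -.95 0 0;40 -.5 -.95 0 0;40 -.5 -.95 0 0;40 0 -.3 0 0;40 0 0 0 0;40 0 0 0 0"

```text
t: 36.83
tcp_pos: [0.4017, 0.1935, 0.3008]
tool_rot: [1.0, 0.019, 0.0, 0.0]
force: [0.6, -0.3, 0.5]
finger_gap: 0.468
gripper_force: 0.0
```

```bash
python3 -c "
from h import *
r,m=state();print(r['q']);w=snap('wrist','w12.png');np.savez('w12.npz',**w)"
```

```text
t 36.8333 tcp [0.4017 0.1935 0.3008] yaw 2.17 gap 0.468 F [ 0.6 -0.3  0.5] T [-0.061 -0.029  0.012] gf 0.0
[ 1.97735241e-01  2.01918053e-01  1.77892787e+00 -6.14318956e-04
  1.16008780e+00  1.73085875e+00]
```

View pics/w12.png

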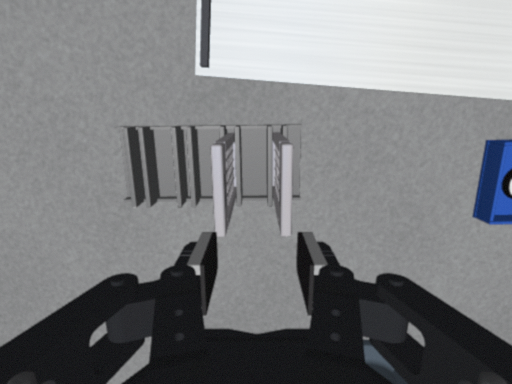

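The wrist view shows the two grate tops as bright bars at (219,145-235) and (286,145-235). The remaining slots are empty. That was my last picture, so from here I measure numerically.

```bash
cat >> h.py <<'E'
def tops(w,box,z=.178):
    hsv=cv2.cvtColor(np.asarray(w['pixels']),cv2.COLOR_RGB2HSV)
    m=((hsv[...,2]>150)&(hsv[...,1]<60)).astype(np.uint8)*255;x0,x1,y0,y1=box;k=np.zeros_like(m);k[y0:y1,x0:x1]=m[y0:y1,x0:x1]
    n,l,st,c=cv2.connectedComponentsWithStats(k)
    for i in range(1,n):
        if st[i][4]<150: continue
        r=cv2.minAreaRect(np.argwhere(l==i)[:,::-1].astype(np.float32));B=np.array([ray(w,*q,z) for q in cv2.boxPoints(r)])
        e=max([B[1]-B[0],B[2]-B[1]],key=np.linalg.norm);print(st[i].tolist(),'c',B.mean(0).round(4),'sz',np.linalg.norm(B[1]-B[0]).round(3),np.linalg.norm(B[2]-B[1]).round(3),'yaw',(np.degrees(np.arctan2(e[1],e[0]))+90)%180-90)
E
python3 -c "
from h import *
w=dict(np.load('w12.npz'));tops(w,(205,300,130,240));to((.4,.165,.158),2)"
```

```text
[211, 145, 14, 92, 915] c [0.4016 0.2268 0.178 ] sz 0.009 0.083 yaw 2.863227557338547
[281, 145, 12, 92, 916] c [0.4039 0.1664 0.178 ] sz 0.082 0.009 yaw 2.5588431104821296
t 36.8833 tcp [0.4019 0.1931 0.3008] yaw 2.1 gap 0.467 F [-0.   0.4 -0.3] T [-0.016  0.027 -0.031] gf 0.0
spin 0.02 shift [-0.14  1.4   7.14]
```

Emit:
send_rows --commands "40 .06 .66 0 -.1;40 0 .67 0 0;40 0 0 0 0;40 0 0 1 0;40 0 0 1 0;40 0 0 1 0;40 0 0 1 0;40 0 0 1 0;40 0 0 1 0;40 0 0 .7 0;40 0 0 .4 0;40 0 0 0 0;0 0 0 0 0;0 0 0 0 0;0 0 0 0 0;0 0 0 0 0;0 0 0 0 0;0 0 0 0 0;0 0 0 0 0" --grip_force 60

```text
t: 38.47
tcp_pos: [0.4046, 0.1672, 0.1597]
tool_rot: [1.0, 0.021, 0.002, -0.0]
force: [0.4, -0.3, 7.3]
finger_gap: 0.105
gripper_force: 59.6
```

```bash
python3 -c "
from h import *
state()"
```

```text
t 38.4667 tcp [0.4046 0.1672 0.1597] yaw 2.46 gap 0.105 F [ 0.4 -0.3  7.3] T [-0.033 -0.158  0.018] gf 59.649322628974915
```

Emit:
send_rows --commands "0 0 0 -.5 0;0 0 0 -1 0;0 0 0 -1 0;0 0 0 -1 0;0 0 0 -1 0;0 0 0 -1 0;0 0 0 -1 0;0 0 0 -1 0;0 0 0 -1 0;0 0 0 -1 0;0 0 0 -.5 0;0 0 0 0 -1;0 0 0 0 -1;0 0 0 0 -1;0 0 0 0 -1;0 0 0 0 -1;0 0 0 0 -1;0 0 0 0 -1;0 0 0 0 -1;0 0 0 0 -1"

```text
t: 40.13
tcp_pos: [0.4021, 0.1669, 0.3578]
tool_rot: [0.944, 0.331, -0.002, -0.0]
force: [-0.3, -1.1, -3.5]
finger_gap: 0.104
gripper_force: 58.6
```

Emit:
send_rows --commands "0 0 0 0 -1;0 0 0 0 -1;0 0 0 0 -1;0 0 0 0 -1;0 0 0 0 -1;0 0 0 0 -1;0 0 0 0 -1;0 0 0 0 -1;0 0 0 0 -1;0 0 0 0 -1;0 0 0 0 -1;0 0 0 0 -1;0 0 0 0 -.4;0 0 0 0 0;0 0 0 0 0"

```text
t: 41.38
tcp_pos: [0.4025, 0.1669, 0.358]
tool_rot: [0.719, 0.695, -0.001, -0.001]
force: [-0.9, -0.7, -2.6]
finger_gap: 0.104
gripper_force: 58.6
```

```bash
python3 -c "
from h import *
# stand: n=(cos,sin)(-2.2deg); upstand face n=.691, y-mid: O y ~ .035
th=np.radians(-2.2);x=np.array([np.cos(th),np.sin(th)]);y=np.array([-x[1],x[0]])
O=x*(.6895-.0)+0; ymid=np.array([.6882,.0348])@y
P=lambda sx,sy:(x*(.690+sx)+y*(ymid+sy))
print('ymid',ymid,P(0,0))
for sy in (-.06,.06):print(sy,P(-.040,sy))
p=P(-.037,-.06);to((p[0],p[1],.3),87.8);bar()"
```

```text
ymid 0.06119283970512084 [0.69184047 0.03466015]
-0.06 [ 0.64956669 -0.02376012]
0.06 [0.65417322 0.09615143]
t 41.3833 tcp [0.4025 0.1669 0.358 ] yaw 88.01 gap 0.104 F [-0.9 -0.7 -2.6] T [ 0.01   0.041 -0.058] gf 58.59246253967285
spin 0.05 shift [-9.05 12.86  2.9 ]
bar -58.8 80.71412420320743 195.90747249572985 71
```

Emit:
send_rows --commands "0 -.65 .91 0 0;0 -.65 .91 0 0;0 -.65 .91 0 0;0 -.65 .91 0 0;0 -.65 .91 0 0;0 -.65 .91 0 0;0 -.65 .91 0 0;0 -.65 .91 0 0;0 -.65 .91 0 0;0 -.65 .91 0 0;0 -.65 .91 0 0;0 -.65 .91 0 0;0 -.65 .91 0 0;0 -.65 .91 0 0;0 0 0 0 0;0 0 0 0 0;0 0 0 0 0"

```text
t: 42.85
tcp_pos: [0.6511, -0.0232, 0.3578]
tool_rot: [0.719, 0.695, -0.001, -0.001]
force: [0.1, -0.2, -3.3]
finger_gap: 0.104
gripper_force: 58.9
```

```bash
python3 -c "
from h import *
to((.6496,-.0238,.167),87.8)
w=snap('wrist','w13.png')
# grate visible? bar edges in this view: blue mask at z=.03 along n
b=mask(w,(100,120,40),(125,255,255));th=np.radians(-2.2);x=np.array([np.cos(th),np.sin(th)])
p=np.argwhere(b)[:,::-1];c=np.array([ray(w,u,v,.03)[:2]for u,v in p]);n=c@x;k=(n>.6)&(n<.67)&(c[:,1]>.05)
print(k.sum(),np.percentile(n[k],[2,10,50,90,98]))
"
```

```text
t 42.85 tcp [ 0.6511 -0.0232  0.3578] yaw 88.03 gap 0.104 F [ 0.1 -0.2 -3.3] T [-0.017 -0.018  0.017] gf 58.94707381725311
spin 0.06 shift [-0.03 -0.08  9.54]
1031 [0.62787773 0.6289272  0.63439602 0.64004455 0.64040062]
```

Emit:
send_rows --commands "0 0 0 1 0;0 0 0 1 0;0 0 0 1 0;0 0 0 1 0;0 0 0 1 0;0 0 0 1 0;0 0 0 1 0;0 0 0 1 0;0 0 0 .8 0;0 0 0 .5 0;0 0 0 .3 0;0 0 0 .2 0;0 0 0 0 0;0 0 0 0 0"

```text
t: 44.07
tcp_pos: [0.6525, -0.0235, 0.1636]
tool_rot: [0.719, 0.695, 0.0, 0.001]
force: [-0.9, 0.3, -2.2]
finger_gap: 0.107
gripper_force: 58.9
```

```bash
python3 -c "
from h import *
state()"
```

```text
t 44.0667 tcp [ 0.6525 -0.0235  0.1636] yaw 88.06 gap 0.107 F [-0.9  0.3 -2.2] T [-0.005  0.033  0.031] gf 58.92044484615326
```

Emit:
send_rows --commands "0 0 0 .15 0;0 0 0 .1 0;0 0 0 .1 0;0 0 0 0 0;0 0 0 0 0"

```text
t: 44.48
tcp_pos: [0.6528, -0.0239, 0.1577]
tool_rot: [0.719, 0.695, 0.001, 0.001]
force: [-2.0, -0.2, 6.0]
finger_gap: 0.107
gripper_force: 60.1
```

Emit:
send_rows --commands "20 0 0 0 0;30 0 0 0 0;30 0 0 0 0;30 0 0 0 0;30 0 .25 0 0;30 0 .25 0 0;30 0 .25 0 0;30 0 .25 0 0;30 0 .25 0 0;30 0 .25 0 0;30 0 .25 0 0;30 0 .25 0 0;30 0 .25 0 0;30 0 .25 0 0;30 0 .2 0 0;30 0 0 0 0;30 0 0 0 0;30 0 0 0 0"

```text
t: 45.98
tcp_pos: [0.7059, -0.0253, 0.1557]
tool_rot: [0.719, 0.695, 0.0, 0.0]
force: [-0.3, -0.6, 0.6]
finger_gap: 0.353
gripper_force: 0.0
```

```bash
python3 -c "
from h import *
state()"
```

```text
t 45.9833 tcp [ 0.7059 -0.0253  0.1557] yaw 88.06 gap 0.353 F [-0.3 -0.6  0.6] T [-0.017 -0.028 -0.025] gf 0.0
```

Emit:
send_rows --commands "50 0 0 0 0;50 0 0 0 0;50 0 0 0 0;50 0 0 -.5 0;50 0 0 -.5 0;50 0 0 -1 0;50 0 0 -1 0;50 0 0 -1 0;50 0 0 -1 0;50 0 0 -1 0;50 0 -1 -1 0;50 0 -1 -1 0;50 0 -1 0 0;50 0 -1 0 0;50 0 -1 0 0;50 0 -1 0 0;50 0 -1 0 0;50 0 0 0 0;50 0 0 0 0"

```text
t: 47.57
tcp_pos: [0.5659, -0.0206, 0.3174]
tool_rot: [0.719, 0.695, 0.001, 0.001]
force: [0.2, -0.7, 0.6]
finger_gap: 0.583
gripper_force: 0.0
```

```bash
cat >> h.py <<'E'
th=np.radians(-2.2);X=np.array([np.cos(th),np.sin(th)]);Y=np.array([-X[1],X[0]])
E
python3 -c "
from h import *
to((.4016,.2268,.33),2.6)
w=snap('wrist','w14.png');np.savez('w14.npz',**w);s=snap('scene','s5.png')
# predicted top edge corners of leaning grate A: foot n .6475, lean .36
for nm,c in (('wrist',w),('scene',s)):
  for lean in (0,.36):
    print(nm,lean,[proj(c,[*(X*(.6475+170e-3*np.sin(lean)*1)+Y*(.0612-.06+d)),.006+.17*np.cos(lean)]).round(0).tolist() for d in(-.042,.042)])
"
```

```text
t 47.5667 tcp [ 0.5659 -0.0206  0.3174] yaw 88.05 gap 0.583 F [ 0.2 -0.7  0.6] T [ 0.    -0.031 -0.016] gf 0.0
spin 21.36 shift [ -7.65 -12.73  -0.63]
wrist 0 [[337.0, 227.0], [344.0, 140.0]]
wrist 0.36 [[394.0, 224.0], [405.0, 139.0]]
scene 0 [[271.0, 200.0], [288.0, 184.0]]
scene 0.36 [[290.0, 213.0], [307.0, 195.0]]
```

```bash
python3 -c "
from h import *
a=cv2.imread('pics/s1.png',0).astype(int);b=cv2.imread('pics/s5.png',0).astype(int)
d=(abs(a-b)>18).astype(np.uint8);d[:150]=0;d[300:]=0;d[:,:225]=0;d[:,345:]=0
n,l,st,c=cv2.connectedComponentsWithStats(d);print([ (st[i].tolist(),c[i].round(0).tolist()) for i in range(1,n) if st[i][4]>40])
s=snap('scene')
for v in range(190,250,6): print(v,[int(k) for k in b[v,270:330:3]])
f=lambda n,yy,z:proj(s,[*(X*n+Y*(.0612-.06+yy)),z]).round(0).tolist()
print('foot',f(.6475,-.042,.006),f(.6475,.042,.006),'upst top front',f(.691,-.042,.11),f(.691,.042,.11),'back',f(.709,-.042,.11))
"
```

```text
[([235, 150, 22, 20, 133], [247.0, 162.0]), ([225, 172, 70, 71, 823], [257.0, 206.0]), ([225, 182, 95, 102, 1649], [264.0, 236.0])]
190 [203, 202, 200, 201, 205, 203, 203, 201, 201, 202, 202, 203, 172, 77, 67, 119, 203, 206, 167, 134]
196 [199, 200, 203, 202, 202, 201, 200, 202, 202, 204, 190, 165, 157, 81, 203, 209, 185, 134, 133, 132]
202 [202, 201, 201, 201, 201, 202, 202, 203, 184, 160, 172, 75, 203, 207, 206, 134, 134, 133, 132, 132]
208 [201, 202, 200, 202, 202, 204, 205, 155, 171, 86, 202, 210, 206, 133, 132, 135, 134, 133, 132, 146]
214 [201, 203, 202, 203, 206, 87, 101, 99, 198, 207, 206, 138, 133, 133, 134, 133, 132, 166, 142, 139]
220 [201, 202, 205, 77, 95, 97, 187, 202, 201, 152, 134, 134, 132, 134, 133, 159, 137, 140, 143, 143]
226 [204, 78, 76, 98, 181, 203, 203, 180, 131, 133, 133, 132, 134, 133, 146, 139, 143, 142, 141, 140]
232 [77, 55, 164, 202, 204, 202, 131, 134, 130, 132, 131, 131, 168, 139, 140, 140, 141, 142, 142, 142]
238 [130, 204, 206, 205, 129, 133, 132, 131, 131, 132, 160, 140, 142, 142, 140, 140, 141, 144, 140, 141]
244 [205, 210, 139, 132, 131, 132, 133, 130, 130, 140, 141, 141, 142, 138, 141, 140, 140, 136, 141, 138]
foot [269.0, 245.0] [285.0, 228.0] upst top front [284.0, 226.0] [300.0, 208.0] back [290.0, 229.0]
```

Grate A is leaning: its top edge in the scene image matches the projected leaned edge. Now grate B.

Emit:
send_rows --commands "40 0 0 0 1;40 0 0 0 1;40 0 0 0 1;40 0 0 0 1;40 0 0 0 1;40 0 0 0 1;40 0 0 0 1;40 0 0 0 1;40 0 0 0 1;40 0 0 0 1;40 0 0 0 1;40 0 0 0 1;40 0 0 0 1;40 0 0 0 1;40 0 0 0 1;40 0 0 0 1;40 0 0 0 1;40 0 0 0 1;40 0 0 0 1;40 0 0 0 1"

```text
t: 49.38
tcp_pos: [0.5672, -0.0208, 0.3156]
tool_rot: [0.998, 0.069, 0.0, 0.0]
force: [0.1, -0.8, -0.3]
finger_gap: 0.47
gripper_force: 0.0
```

Emit:
send_rows --commands "40 0 0 0 1;40 0 0 0 .35;40 -.55 -.91 0 0;40 -.55 -.91 0 0;40 -.55 -.91 0 0;40 -.55 -.91 0 0;40 -.55 -.91 0 0;40 -.55 -.91 0 0;40 -.55 -.91 0 0;40 -.55 -.91 0 0;40 -.55 -.91 0 0;40 -.55 -.91 0 0;40 -.55 -.91 0 0;40 -.55 -.91 0 0;40 -.55 -.91 0 0;40 -.55 -.91 0 0;40 0 0 0 0;40 0 0 0 0;40 0 0 0 0"

```text
t: 50.97
tcp_pos: [0.4013, 0.2267, 0.3158]
tool_rot: [1.0, 0.024, 0.001, 0.0]
force: [0.4, 0.2, 0.7]
finger_gap: 0.466
gripper_force: 0.0
```

```bash
python3 -c "
from h import *
to((.4016,.2268,.158),2.8)
w=snap('wrist');tops(w,(215,300,130,330))"
```

```text
t 50.9667 tcp [0.4013 0.2267 0.3158] yaw 2.7 gap 0.466 F [0.4 0.2 0.7] T [ 0.03  -0.01  -0.054] gf 0.0
spin -0.02 shift [ 0.02 -0.01  7.89]
[250, 145, 11, 87, 868] c [0.4011 0.2271 0.178 ] sz 0.009 0.082 yaw 2.8695673173342016
```

Emit:
send_rows --commands "40 0 0 1 0;40 0 0 1 0;40 0 0 1 0;40 0 0 1 0;40 0 0 1 0;40 0 0 1 0;40 0 0 1 0;40 0 0 .5 0;40 0 0 .3 0;40 0 0 0 0;0 0 0 0 0;0 0 0 0 0;0 0 0 0 0;0 0 0 0 0;0 0 0 0 0;0 0 0 0 0;0 0 0 0 0" --grip_force 60

```text
t: 52.43
tcp_pos: [0.4014, 0.2271, 0.1607]
tool_rot: [1.0, 0.023, 0.001, -0.0]
force: [1.2, -1.0, 5.8]
finger_gap: 0.105
gripper_force: 60.0
```

Emit:
send_rows --commands "0 0 0 -.5 0;0 0 0 -1 0;0 0 0 -1 0;0 0 0 -1 0;0 0 0 -1 0;0 0 0 -1 0;0 0 0 -1 0;0 0 0 -1 0;0 0 0 -1 0;0 0 0 -1 0;0 0 0 -.5 0;0 0 0 0 -1;0 0 0 0 -1;0 0 0 0 -1;0 0 0 0 -1;0 0 0 0 -1;0 0 0 0 -1;0 0 0 0 -1;0 0 0 0 -1;0 0 0 0 -1"

```text
t: 54.1
tcp_pos: [0.3991, 0.2266, 0.3587]
tool_rot: [0.943, 0.333, -0.002, -0.0]
force: [-0.2, -0.3, -2.6]
finger_gap: 0.104
gripper_force: 58.7
```

Emit:
send_rows --commands "0 0 0 0 -1;0 0 0 0 -1;0 0 0 0 -1;0 0 0 0 -1;0 0 0 0 -1;0 0 0 0 -1;0 0 0 0 -1;0 0 0 0 -1;0 0 0 0 -1;0 0 0 0 -1;0 0 0 0 -1;0 0 0 0 -1;0 0 0 0 -.25;0 0 0 0 0;0 0 0 0 0"

```text
t: 55.35
tcp_pos: [0.3998, 0.2267, 0.3593]
tool_rot: [0.722, 0.692, -0.001, -0.0]
force: [-0.0, 0.8, -1.3]
finger_gap: 0.103
gripper_force: 58.7
```

```bash
python3 -c "
from h import *
p=X*.6515+Y*(.0612+.07);to((p[0],p[1],.358),87.9)"
```

```text
t 55.35 tcp [0.3998 0.2267 0.3593] yaw 87.58 gap 0.103 F [-0.   0.8 -1.3] T [ 0.015  0.012 -0.006] gf 58.71636986732483
spin -0.08 shift [-5.56 13.02  0.06]
```

Emit:
send_rows --commands "0 -.4 .93 0 -.08;0 -.4 .93 0 0;0 -.4 .93 0 0;0 -.4 .93 0 0;0 -.4 .93 0 0;0 -.4 .93 0 0;0 -.4 .93 0 0;0 -.4 .93 0 0;0 -.4 .93 0 0;0 -.4 .93 0 0;0 -.4 .93 0 0;0 -.4 .93 0 0;0 -.4 .93 0 0;0 -.4 .93 0 0;0 0 0 0 0;0 0 0 0 0"

```text
t: 56.68
tcp_pos: [0.6569, 0.105, 0.3585]
tool_rot: [0.72, 0.694, -0.001, -0.001]
force: [-0.2, 0.2, -1.9]
finger_gap: 0.103
gripper_force: 59.0
```

Emit:
send_rows --commands "0 0 0 1 0;0 0 0 1 0;0 0 0 1 0;0 0 0 1 0;0 0 0 1 0;0 0 0 1 0;0 0 0 1 0;0 0 0 1 0;0 0 0 .8 0;0 0 0 .5 0;0 0 0 .3 0;0 0 0 .2 0;0 0 0 0 0;0 0 0 0 0"

```text
t: 57.85
tcp_pos: [0.657, 0.1057, 0.1645]
tool_rot: [0.719, 0.695, 0.001, 0.0]
force: [0.5, -0.5, -2.3]
finger_gap: 0.105
gripper_force: 59.0
```

```bash
python3 -c "
from h import *
r,m=state();print('n',np.array(r['tcp_pos'][:2])@X,np.array(r['tcp_pos'][:2])@Y-.0612)"
```

```text
t 57.85 tcp [0.657  0.1057 0.1645] yaw 87.98 gap 0.105 F [ 0.5 -0.5 -2.3] T [0.015 0.011 0.057] gf 58.952622413635254
n 0.6524857272873036 0.06964877878758313
```

Same n as grate A. Setting it down, releasing and leaning it.

Emit:
send_rows --commands "0 0 0 .15 0;0 0 0 .1 0;0 0 0 .1 0;0 0 0 0 0;0 0 0 0 0"

```text
t: 58.27
tcp_pos: [0.6574, 0.1053, 0.1587]
tool_rot: [0.72, 0.694, 0.001, 0.001]
force: [0.1, -0.4, 6.1]
finger_gap: 0.103
gripper_force: 60.1
```

Emit:
send_rows --commands "20 0 0 0 0;30 0 0 0 0;30 0 0 0 0;30 0 0 0 0;30 0 .25 0 0;30 0 .25 0 0;30 0 .25 0 0;30 0 .25 0 0;30 0 .25 0 0;30 0 .25 0 0;30 0 .25 0 0;30 0 .25 0 0;30 0 .25 0 0;30 0 .25 0 0;30 0 .2 0 0;30 0 0 0 0;30 0 0 0 0;30 0 0 0 0"

```text
t: 59.77
tcp_pos: [0.7105, 0.1037, 0.1567]
tool_rot: [0.719, 0.695, -0.0, -0.0]
force: [0.6, -0.2, -0.1]
finger_gap: 0.353
gripper_force: 0.0
```

Emit:
send_rows --commands "50 0 0 0 0;50 0 0 0 0;50 0 0 0 0;50 0 0 -.5 0;50 0 0 -.5 0;50 0 0 -1 0;50 0 0 -1 0;50 0 0 -1 0;50 0 0 -1 0;50 0 0 -1 0;50 0 -1 -1 0;50 0 -1 -1 0;50 0 -1 0 0;50 0 -1 0 0;50 0 -1 0 0;50 0 -1 0 0;50 0 -1 0 0;50 0 0 0 0;50 0 0 0 0"

```text
t: 61.35
tcp_pos: [0.5706, 0.1087, 0.3185]
tool_rot: [0.719, 0.695, 0.001, 0.001]
force: [0.8, 0.1, -0.2]
finger_gap: 0.585
gripper_force: 0.0
```

```bash
python3 -c "
from h import *
state()
s=snap('scene','s6.png');b=cv2.imread('pics/s6.png',0)
f=lambda n,yy,z:proj(s,[*(X*n+Y*(.0612+yy)),z]).round(1).tolist()
L=.36
for y0 in(-.06,.07):
  print('pred top back edge',[f(.6475+.005*np.cos(L)+.17*np.sin(L),y0+d,.006+.17*np.cos(L)-.002) for d in(-.042,0,.042)])
for v in range(172,214,3):
  r=b[v,280:345].astype(int);k=np.where((r[1:]-r[:-1]>25))[0]+281;q=np.where((r[:-1]-r[1:]>25))[0]+281;print(v,'rise',k.tolist(),'fall',q.tolist())
# mirror head/handle & bystanders: compare pictures
a=cv2.imread('pics/s1.png',0).astype(int);d=(abs(a-b)>25).astype(np.uint8)
for nm,(x0,x1,y0,y1) in dict(spray=(325,362,100,170),cup=(108,152,280,335),jar=(160,208,322,376)).items():print(nm,d[y0:y1,x0:x1].sum())
tt=snap('top','t5.png')
t1=cv2.imread('pics/t1.png',0).astype(int);t5=cv2.imread('pics/t5.png',0).astype(int)
d=abs(t1-t5)>25
for nm,(x0,x1,y0,y1) in dict(spray=(118,155,138,176),cup=(368,396,185,212),jar=(364,392,146,174)).items():print('top',nm,d[y0:y1,x0:x1].sum())
bar()
"
```

```text
t 61.35 tcp [0.5706 0.1087 0.3185] yaw 87.99 gap 0.585 F [ 0.8  0.1 -0.2] T [-0.027 -0.021  0.023] gf 0.0
pred top back edge [[292.0, 214.6], [300.7, 205.4], [308.8, 196.8]]
pred top back edge [[317.3, 187.8], [324.5, 180.1], [331.4, 172.8]]
172 rise [287, 333] fall [289, 341]
175 rise [284, 329, 330] fall [292, 293, 294, 327, 338]
178 rise [320, 326, 327] fall [299, 300, 301, 324, 335]
181 rise [317, 324] fall [306, 307, 308, 321, 322, 332, 333]
184 rise [314, 321, 322] fall [312, 313, 319, 330]
187 rise [318, 319] fall [309, 310, 327]
190 rise [316] fall [306, 307, 308, 324, 325]
193 rise [312, 313, 337] fall [303, 304, 305, 322, 340]
196 rise [303, 310, 311, 336] fall [301, 307, 319]
199 rise [300, 307, 308] fall [298, 304, 305, 316, 335]
202 rise [297, 304, 305, 331] fall [295, 296, 301, 302, 313, 314, 332]
205 rise [294, 301, 302] fall [292, 293, 299, 311]
208 rise [291, 299, 300, 326] fall [289, 290, 296, 297, 308, 327]
211 rise [288, 289, 296, 323] fall [286, 287, 293, 294, 305, 306]
spray 0
cup 0
jar 0
top spray 0
top cup 0
top jar 0
bar -58.7 124.95700428634031 184.5399143624055 47
```

```bash
python3 -c "
from h import *
s=snap('scene')
bl=mask(s,(100,120,40),(130,255,255));r=np.zeros_like(bl);r[205:290,100:205]=255
n=cv2.connectedComponentsWithStats(bl&r);i=1+np.argmax(n[2][1:,4]);h=cv2.convexHull(np.argwhere(n[1]==i)[:,::-1].astype(np.int32))
m=np.zeros_like(bl);cv2.fillConvexPoly(m,h,255);m&=~bl;m=cv2.erode(m,np.ones((2,2)))
p=np.argwhere(m)[:,::-1];c=np.array([ray(s,u,v,.014)[:2] for u,v in p])
print(len(p),c.min(0),c.max(0),c.mean(0));w=np.array([.389,-.26]);a=np.radians(2.5);e=np.array([[np.cos(a),np.sin(a)],[-np.sin(a),np.cos(a)]])
print('tray frame',((c-w)@e.T).min(0),((c-w)@e.T).max(0))
a=cv2.imread('pics/s4.png',0).astype(int);b=cv2.imread('pics/s6.png',0).astype(int);print((abs(a-b)>25)[210:285,105:200].sum())
"
```

```text
410 [ 0.36358058 -0.38390191] [ 0.45985441 -0.16398224] [ 0.39474705 -0.25105405]
tray frame [-0.02208193 -0.12558628] [0.0659495  0.09579275]
0
```

```bash
python3 -c "
from h import *
print(sign_off())"
```

```text
the job is handed in; nothing more can be done
None
```

I finished every step and handed the job in, but sign-off gave no verdict: the mirror is in the tray, the foot bar is locked at about 0.098–0.102 m with roughly 0.3 rad of clutch slip, both grates lean on the upstand, and the sprayer, cup and jar were not moved.

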